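Set up a load check: stack the weights and stand the readout up

ROBOT

A 6-joint arm with a two-finger parallel gripper is mounted at the origin on a cart in front of the work surface, level with it; the furniture and walls round the work are solid. World frame = base frame: x ahead of the robot, y to its left, z up, the work surface at z = 0. Lengths are in m, angles in rad, forces in N, time in s.
With the tool pointing down it reaches from about 0.375 to 0.975 m from the base axis. Payload 3.8 kg.
Tool frame: the origin (TCP) lies on the centre line of the jaws, within the pads' length; the fingertips stand 22 mm ahead of it and the grasp point (between the pads) lies 3 mm ahead of it; z points along the fingers, x is the direction in which the jaws open and shut, and the axes are right-handed (so a half turn about z gives the same grasp; the last joint's range is limited). The gripper opens to 85 mm and grips with 20 to 120 N. Pads are 22 mm wide; open, the fingers measure 114 mm over their backs; the gripper's body (76 mm by 85 mm) begins 54 mm behind the grasp point. The pads swing forward as they close: fully open they stand 13 mm farther back than shut.
Start: joints at [-1.256, 0.264, 1.604, -0, 1.274, -0.037], TCP at [0.233, -0.634, 0.253] pointing down, gripper open.
Joint ranges: [-2.63, 2.63], [-0.94, 2.18], [0.31, 2.57], [-1.31, 4.45], [0, 2.66], [-2.55, 2.55]. Speed limits (rad/s): [2.57, 2.57, 3.14, 3.14, 3.14, 3.14].

INTERFACE

Orientations are given as a rotation vector (axis times angle).
In Python, from workcell import bot, viewer gives the robot as it stands.
- The arm moves only by the tool move_arm, never from a script. Its argument "series" is text: rows parted by semicolons, each of 7 numbers parted by spaces: the turn, a rotation vector about the tool's x, y, z scaled (see below), then the shift along the tool's x, y, z scaled (see below), then the opening, from -1 (shut) to 1 (fully open). A call has exactly 8 rows; each row is the pose to reach, as a shift and turn from the pose commanded when the call began, along the tool's axes at that moment; what a row does not reach only later rows make up. The controller multiplies each number of a shift by 100 mm and each number of a turn by 120 degrees. A row lasts 1/10 s, in which the tool goes at most 50 mm and 8.59 degrees, less where a joint would pass 70% of its speed; a pose out of reach is approached as far as the arm can. A call with a number of a shift or a turn outside -1 to 1 is refused whole. A call with a gripper value outside its range is refused whole. The fingers move at their own pace and stop on an object; "squeeze" is the grip in N (left out, the last holds). Time passes only in rows, so rows that repeat a pose let the fingers close, or fill a call up. It gives the time, the measured TCP pose, the force and the opening at its end, in the units of the state.
- bot.read_state(): the state, without advancing time (a new reading comes with each control period).
- viewer.read_camera(name): name is "side" or "top" or "wrist"; returns a dict with "pixels" (400x640x3 uint8, red, green, blue), "K" (3x3 intrinsics, pixels), "world_to_cam" (4x4, takes a point from world to camera coordinates); the wrist camera has in their place "mount" (4x4, takes a point from camera to tool coordinates, whose origin is the TCP and whose axes are the tool frame's). Camera axes: x right, y up, looking along -z (the intrinsics and any distortion apply to the point x, -y, -z); pixel columns grow to the right and rows downward; lengths in m; the calibration is good to about 2 mm. A picture is of the moment at which its call begins: read the wrist's pose just before it. There is no depth.
- bot.finish_job(): hands the job in, once; it reports no verdict.
The state is a dict: "time": time; "q": joint angles; "joint_vel": joint speeds; "joint_torque": joint torques, N m; "tool_pos": TCP position; "tcp_rot": TCP orientation; "wrist_force": force on the tool from outside, world axes, zero at the start; "torque": the same for the moment, N m; "width": opening from 0.0 (shut) to 1.0 (fully open).
Only numpy, scipy, OpenCV 4.12 (cv2) and the standard library are available. Lean on these libraries where they do the work, as an engineer would, in place of code of your own. Each camera call takes 0.05 s, during which the arm holds its last target.

TASK

Get the bench ready for a load check: gently stack the two slotted weights that lie at the front of the bench on the round plate of the load cell, the larger one below, both flat and well centred. Also stand the hand-held indicator that lies in front of the weight case upright on its bottom end in its bench stand, all the way down in the shoe and leaning on the backrest, with its display to the front where the operator can read it. Leave the gauge and the tape roll behind the load cell where they are.

Things in the scene. Friction and masses are not known exactly. Their poses are not given: they have to be found in the camera images.
- indicator: Dark grey hand-held digital indicator lying face up in front of the weight case: 144 mm long (x -82 to +62 mm), 62 mm wide at the bottom end to 67 mm at the top end, 26 mm thick, 0.22 to 0.35 kg; a connector sticks out 20 mm more at the top end. Origin: middle line of its flat back. x points to the top end (display, connector), z out of the face. Grip it across its width.
- indicator_display (a point): Centre of the indicator's display, on its face, 30 mm from the origin towards the top end (fixed to the indicator).
- readout_cradle: Upper part of the fixed grey metal bench stand. Origin: middle of the line where shoe floor and backrest meet, 24 mm above the bench. Frame: leans back 10 degrees; z up along the backrest, x square to it to the rear, y left. With the indicator seated, its back lies on x = 0, its bottom end on z = 0, so its origin is at z = 82 mm, y = 0, its x axis along z, its face to -x.
- shoe_floor (a point): Middle of the floor of the stand's shoe, 18 mm in front of the cradle's origin. The shoe is an open-topped tray 36 mm deep from backrest to front lip (43 mm at the lip's flared upper edge) and 74 mm wide between its side cheeks; the lip is 17 mm high, the cheeks 20 mm. Below it is a base plate 126 x 96 mm.
- backrest_top (a point): Middle of the upper edge of the backrest's front face, 98 mm up from the shoe floor. The backrest is only 42 mm wide, narrower than the indicator, so that fingers pass beside it; struts run down behind it.
- load_center (a point): Centre of the upper face of the load cell: a flat round plate of 92 mm diameter, 40 mm above the bench, on a 66 mm round body with a square 124 mm base plate 10 mm thick, all fixed.
- set_weight_1: The larger slotted steel weight, a flat-ended cylinder of 69 mm diameter and 30 mm height, 0.76 to 0.93 kg, lying flat on the bench. Origin: centre of its underside, z axis up. Grip it across the diameter.
- set_weight_2: The smaller slotted steel weight, 61 mm diameter, 26 mm high, 0.57 kg, lying flat on the bench. Origin: centre of its underside, z axis up. Which of the two lies on which side varies.
- test_gauge: Bystander: round pressure gauge lying face up, 68 mm diameter, 32 mm high, with a brass stem, behind the load cell; leave it alone.
- tape_1: Bystander: black roll of tape, 55 mm, 19 mm high, behind the load cell; leave it alone.
Things that resemble listed ones, but are neither listed nor needed, are in the scene too. What is shaped like the set_weight_2 but red is not meant.

How it is judged:
By the outcome, as a careful person would: the job done as asked, in the order asked, and still so for the second after the job is handed in, with the robot touching nothing.
It also fails if it takes over 67 s, if anything falls off the work surface, if the arm or the gripper's body presses on something with over 40 N, if the wrist force passes 120 N, or if a joint passes its speed limit or range.

## Working session

There is one attempt and no reset: what is moved stays moved. The work goes in short steps, Python scripts to look and compute and a tool call to move; the robot and the scene stay as the last step left them, time stands still between calls to the robot, and variables do not carry over. Pictures are saved under pics/ and viewed, and the job is handed in when it is done.

Besides the shell and the picture viewer there is one more tool, called after "Emit:" as name(argument=value, ...) on one line, values as JSON. move_arm: Moves the arm, as the interface text tells. Its arguments: {"type":"object","properties":{"series":{"type":"string"},"squeeze":{"type":"number"}},"required":["series"]}

```bash
ls; mkdir -p pics
python3 - <<'E'
from workcell import bot, viewer
import cv2, numpy as np
s=bot.read_state(); print(s)
for n in ["side","top","wrist"]:
    c=viewer.read_camera(n)
    cv2.imwrite(f"pics/{n}0.png",c["pixels"][:,:,::-1])
    print(n,{k:np.round(v,4).tolist() for k,v in c.items() if k!="pixels"})
E
```

```text
pics
{'time': 0.0, 'q': array([-1.25589230e+00,  2.64777593e-01,  1.60537555e+00,  2.18996017e-05,
        1.27373412e+00, -3.68694970e-02]), 'joint_vel': array([-0.0004649 , -0.00108801, -0.0016954 ,  0.0013838 , -0.00040457,
        0.00174401]), 'joint_torque': array([-9.72936941e-04, -5.15108621e+01, -3.67308676e+01,  4.11691894e-05,
        1.28558680e-02, -3.10772873e-05]), 'tool_pos': array([ 0.23238929, -0.63299653,  0.25194469]), 'tcp_rot': array([-2.57472549,  1.79766465,  0.00285618]), 'wrist_force': array([-0.51861057, -0.31455418, -0.01241683]), 'torque': array([ 0.009195  , -0.01239314,  0.03760177]), 'width': 1.0002029128434402}
side {'K': [[390.3792, 0.0, 321.4915], [0.0, 390.3792, 197.4009], [0.0, 0.0, 1.0]], 'world_to_cam': [[-0.9707, -0.2399, -0.0137, 0.5931], [0.1343, -0.5892, 0.7968, -0.1555], [-0.1992, 0.7716, 0.6041, -0.9782], [0.0, 0.0, 0.0, 1.0]]}
top {'K': [[384.7562, 0.0, 319.0254], [0.0, 384.7562, 197.229], [0.0, 0.0, 1.0]], 'world_to_cam': [[-0.0101, -0.9999, -0.0063, 0.0379], [0.9841, -0.0111, 0.1775, -0.5899], [-0.1776, -0.0044, 0.9841, -0.9139], [0.0, 0.0, 0.0, 1.0]]}
wrist {'K': [[359.2715, 0.0, 314.4506], [0.0, 359.2715, 201.0435], [0.0, 0.0, 1.0]], 'mount': [[1.0, -0.0002, -0.0006, -0.0008], [-0.0004, -0.9559, -0.2937, -0.0751], [-0.0005, 0.2937, -0.9559, -0.1202], [0.0, 0.0, 0.0, 1.0]]}
```

View pics/top0.png

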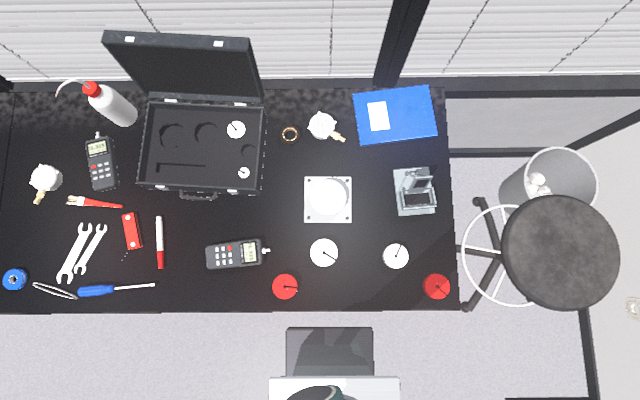

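View pics/side0.png

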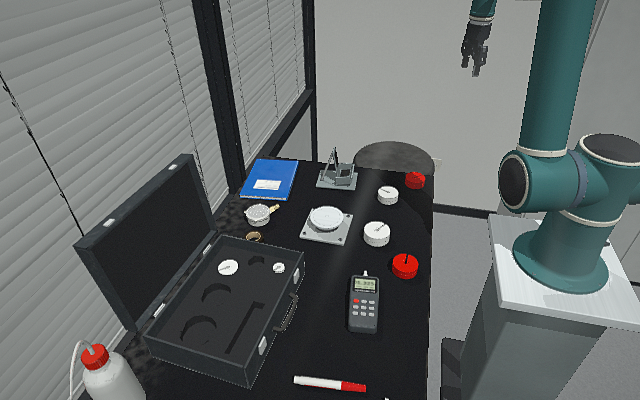

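View pics/wrist0.png

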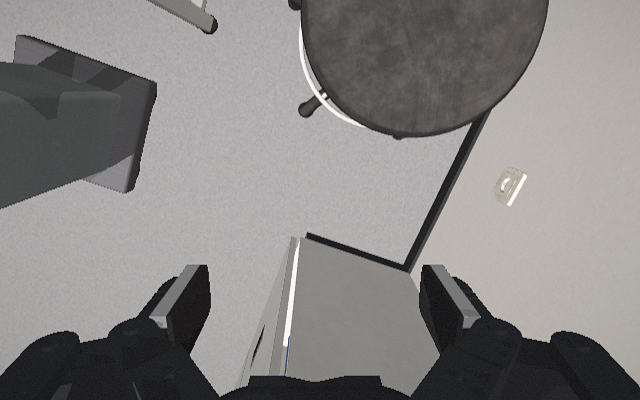

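```bash
cat > h.py <<'E'
import numpy as np, cv2
from scipy.spatial.transform import Rotation as R
from workcell import bot, viewer
def cam(n):
    if n=="wrist":
        s=bot.read_state()
        T=np.eye(4);T[:3,:3]=R.from_rotvec(s["tcp_rot"]).as_matrix();T[:3,3]=s["tool_pos"]
        c=viewer.read_camera(n); M=T@c["mount"]
        return c["pixels"],c["K"],M
    c=viewer.read_camera(n)
    return c["pixels"],c["K"],np.linalg.inv(c["world_to_cam"])
def ray(K,M,uv):
    d=np.array([(uv[0]-K[0,2])/K[0,0],-(uv[1]-K[1,2])/K[1,1],-1.])
    return M[:3,3],M[:3,:3]@d
def onz(K,M,uv,z):
    o,d=ray(K,M,uv); return o+d*(z-o[2])/d[2]
def proj(K,M,p):
    q=np.linalg.inv(M)@np.r_[p,1]; return np.array([K[0,2]+K[0,0]*q[0]/-q[2],K[1,2]-K[1,1]*q[1]/-q[2]])
def save(n,px,crop=None,f=1):
    if crop: px=px[crop[1]:crop[3],crop[0]:crop[2]]
    cv2.imwrite(f"pics/{n}.png",cv2.resize(px[:,:,::-1],None,fx=f,fy=f,interpolation=cv2.INTER_CUBIC))
def pose(): 
    s=bot.read_state(); return s["tool_pos"],R.from_rotvec(s["tcp_rot"])
def delta(target,rot=None):
    """numbers for move: shift/0.1 in tool axes, rotvec/120deg"""
    p,r=pose(); sh=r.inv().apply(np.array(target)-p)/0.1
    t=np.zeros(3) if rot is None else (r.inv()*rot).as_rotvec()/np.deg2rad(120)
    return np.round(t,4),np.round(sh,4)
E
python3 - <<'E'
from h import *
for n,crops in [("top",(190,150,460,310)),("side",(270,130,450,350))]:
    px,K,M=cam(n); save(n+"_crop",px,crops,2.9 if n=="top" else 2.7)
    np.savez(n+".npz",px=px,K=K,M=M)
    hsv=cv2.cvtColor(px,cv2.COLOR_RGB2HSV)
    m=((hsv[...,1]<60)&(hsv[...,2]>150)).astype(np.uint8)
    cs,_=cv2.findContours(m,cv2.RETR_EXTERNAL,cv2.CHAIN_APPROX_NONE)
    for c in cs:
        if 100<cv2.contourArea(c)<3000:
            (u,v),ax,an=cv2.fitEllipse(c)
            if n=="top" and not (80<v<310): continue
            print(n,np.round([u,v,*ax],1),cv2.contourArea(c),[np.round(onz(K,M,(u,v),z),3)[:2] for z in (.028,.04)])
E
```

```text
top [ 52.7 290.1   6.3  46.9] 222.0 [array([0.368, 0.695]), array([0.369, 0.687])]
top [395.3 255.8  24.3  25.4] 483.0 [array([ 0.443, -0.158]), array([ 0.443, -0.156])]
top [249.3 251.7  12.4  21.6] 193.5 [array([0.457, 0.209]), array([0.457, 0.207])]
top [323.4 252.2  27.6  28.2] 608.5 [array([0.454, 0.022]), array([0.454, 0.022])]
top [ 80.5 250.3  26.3  65.8] 904.5 [array([0.465, 0.636]), array([0.465, 0.628])]
top [158.9 233.4   6.3  41.8] 185.0 [array([0.506, 0.44 ]), array([0.505, 0.435])]
top [ 75.5 200.1   9.9  19.2] 130.5 [array([0.594, 0.661]), array([0.592, 0.654])]
top [327.5 199.1  54.2  55.5] 2160.0 [array([0.59, 0.01]), array([0.587, 0.01 ])]
top [413.5 192.2  41.8  54.3] 1540.5 [array([ 0.605, -0.212]), array([ 0.603, -0.209])]
top [ 42.5 180.3  23.8  39.4] 582.0 [array([0.648, 0.753]), array([0.645, 0.744])]
top [ 96.3 147.8  12.1  20.6] 171.0 [array([0.735, 0.621]), array([0.731, 0.613])]
top [235.8 129.2  16.9  18.3] 240.0 [array([0.782, 0.252]), array([0.777, 0.249])]
top [324.2 126.9  24.3  38.5] 584.5 [array([0.785, 0.016]), array([0.781, 0.016])]
top [378.2 11
[... 660 characters left out ...]
86])]
side [326.6 225.   36.5  50.3] 1328.0 [array([0.588, 0.034]), array([0.585, 0.048])]
side [257.8 213.8  20.1  24.1] 327.0 [array([0.787, 0.031]), array([0.78 , 0.045])]
side [388.3 194.3  16.6  19.8] 236.0 [array([ 0.441, -0.141]), array([ 0.441, -0.125])]
side [267.1 184.3   9.   30.3] 186.0 [array([ 0.811, -0.11 ]), array([ 0.804, -0.094])]
side [545.2 148.2  15.2  40. ] 160.5 [array([-0.06, -0.53]), array([-0.052, -0.507])]
side [612.1 149.3  23.3  66. ] 115.0 [array([-0.281, -0.572]), array([-0.269, -0.548])]
side [120.7 160.6   4.1 150.4] 180.5 [array([ 1.349, -0.132]), array([ 1.332, -0.116])]
side [270.7 130.2   5.6  98. ] 171.5 [array([ 0.923, -0.452]), array([ 0.914, -0.43 ])]
```

View pics/top_crop.png

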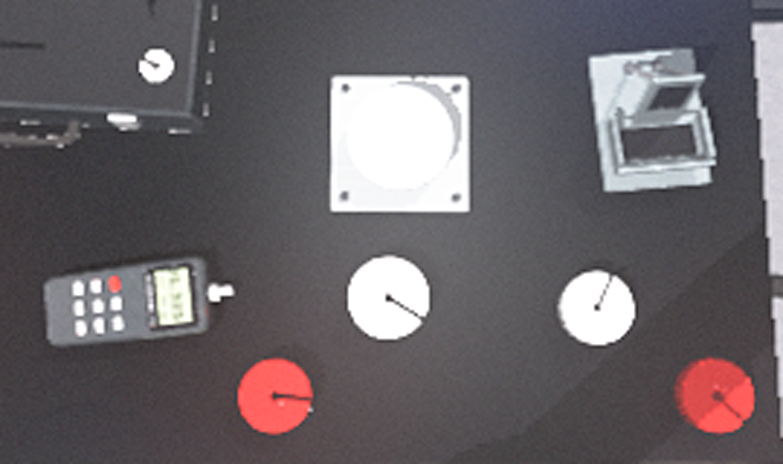

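View pics/side_crop.png

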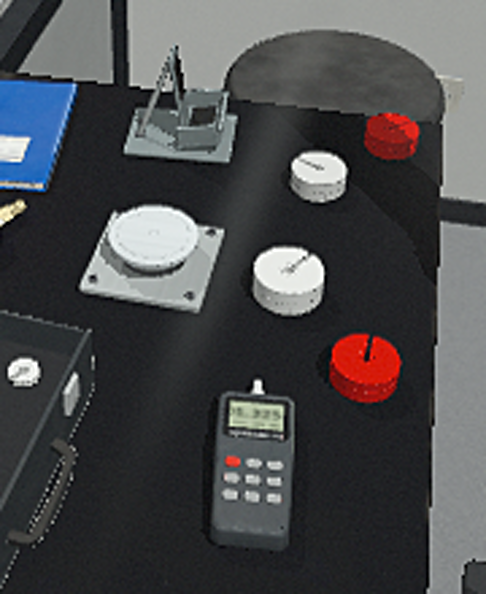

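Emit:
move_arm(series="0 0 -0.07 -0.2 -0.2 0 1;0 0 -0.14 -0.4 -0.4 0 1;0 0 -0.21 -0.6 -0.6 0 1;0 0 -0.28 -0.8 -0.8 0 1;0 0 -0.35 -1 -1 0 1;0 0 -0.42 -1 -1 0 1;0 0 -0.49 -1 -1 0 1;0 0 -0.56 -1 -1 0 1", squeeze=40)

```text
time: 1.05
tool_pos: [0.2922, -0.5049, 0.2533]
tcp_rot: [3.141, -0.062, 0.0]
wrist_force: [0.6, -0.4, -0.4]
width: 0.997
```

Run:
```python
from h import *
p,r=pose();print(p,r.as_matrix().round(3),bot.read_state()["time"],bot.read_state()["q"].round(3))
yaw=0
rot=R.from_matrix(np.array([[1,0,0],[0,-1,0],[0,0,-1.]]).T)
print(delta([.454,.022,.2],rot))
```

```text
[ 0.29222391 -0.50487063  0.25333527] [[ 0.999 -0.039 -0.   ]
 [-0.039 -0.999 -0.   ]
 [ 0.     0.    -1.   ]] 1.05 [-1.089  0.092  1.805 -0.     1.245 -1.049]
(array([ 0.    , -0.    , -0.0188]), array([ 1.4091, -5.3284,  0.5329]))
```

Emit:
move_arm(series="0 0 -0.019 0.1 -0.2 0 1;0 0 -0.019 0.2 -0.4 0 1;0 0 -0.019 0.3 -0.6 0 1;0 0 -0.019 0.4 -0.8 0 1;0 0 -0.019 0.45 -1 0 1;0 0 -0.019 0.5 -1 0 1;0 0 -0.019 0.55 -1 0 1;0 0 -0.019 0.6 -1 0 1")

```text
time: 1.85
tool_pos: [0.3569, -0.409, 0.2534]
tcp_rot: [3.141, -0.01, 0.0]
wrist_force: [0.8, -0.3, 0.2]
width: 1.0
```

Emit:
move_arm(series="0 0 0 0.1 -0.2 0 1;0 0 0 0.2 -0.4 0 1;0 0 0 0.3 -0.6 0 1;0 0 0 0.4 -0.8 0 1;0 0 0 0.5 -1 0 1;0 0 0 0.6 -1 0 1;0 0 0 0.6 -1 0 1;0 0 0 0.6 -1 0 1")

```text
time: 2.65
tool_pos: [0.4173, -0.3096, 0.2532]
tcp_rot: [3.141, -0.01, -0.001]
wrist_force: [0.4, -0.2, -0.1]
width: 1.004
```

Emit:
move_arm(series="0 0 0 0.02 -0.2 0 1;0 0 0 0.04 -0.4 0 1;0 0 0 0.06 -0.6 0 1;0 0 0 0.08 -0.8 0 1;0 0 0 0.1 -1 0 1;0 0 0 0.1 -1 0 1;0 0 0 0.1 -1 0 1;0 0 0 0.1 -1 0 1")

```text
time: 3.45
tool_pos: [0.4277, -0.2098, 0.2533]
tcp_rot: [3.141, -0.011, -0.0]
wrist_force: [0.1, -0.1, 1.1]
width: 1.0
```

Run:
```python
from h import *
px,K,M=cam("wrist");save("w1",px)
p,r=pose();print(p,r.as_matrix().round(3),bot.read_state()["time"],bot.read_state()["q"].round(3))
np.savez("w1.npz",px=px,K=K,M=M)
```

```text
[ 0.42772408 -0.2097498   0.25332362] [[ 1.    -0.008 -0.   ]
 [-0.008 -1.    -0.   ]
 [-0.     0.    -1.   ]] 3.5 [-0.508 -0.119  2.013 -0.     1.247 -0.5  ]
```

View pics/w1.png

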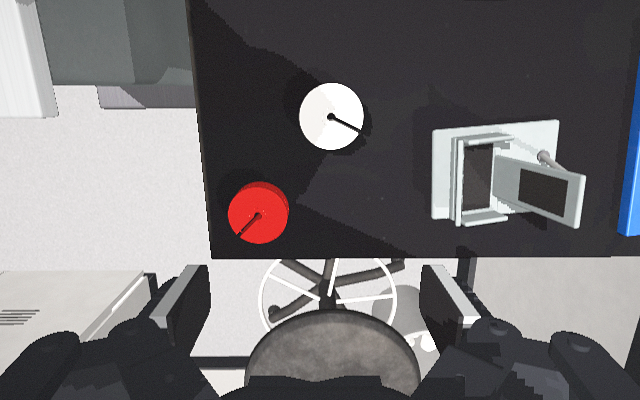

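Run:
```python
from h import *
d=np.load("w1.npz");px,K,M=d["px"],d["K"],d["M"]
def white(px,K,M,z,lo=120):
    hsv=cv2.cvtColor(px,cv2.COLOR_RGB2HSV)
    m=((hsv[...,1]<60)&(hsv[...,2]>lo)).astype(np.uint8)
    m=cv2.morphologyEx(m,cv2.MORPH_CLOSE,np.ones((5,5)))
    cs,_=cv2.findContours(m,cv2.RETR_EXTERNAL,cv2.CHAIN_APPROX_NONE)
    for c in cs:
        if 800<cv2.contourArea(c)<9000:
            P=np.array([onz(K,M,q[0],z)[:2] for q in c],np.float32)
            (x,y),rad=cv2.minEnclosingCircle(P)
            e=cv2.fitEllipse(P*1000)
            print(cv2.fitEllipse(c)[0],np.round([x,y,rad],4),np.round(np.array(e[0])/1000,4),np.round(e[1],1))
white(px,K,M,.026)
save("stand1",px,(410,90,610,260),4)
```

```text
(338.7454528808594, 357.4586486816406) [ 0.4506 -0.4633  0.0981] [ 0.455  -0.4345] [ 93.5 174.5]
(397.0780334472656, 299.1503601074219) [ 0.5008 -0.3683  0.1126] [ 0.5204 -0.3593] [119.2 202.4]
(330.9433898925781, 115.85511779785156) [ 0.4435 -0.158   0.0309] [ 0.4437 -0.158 ] [60.  60.9]
```

View pics/stand1.png

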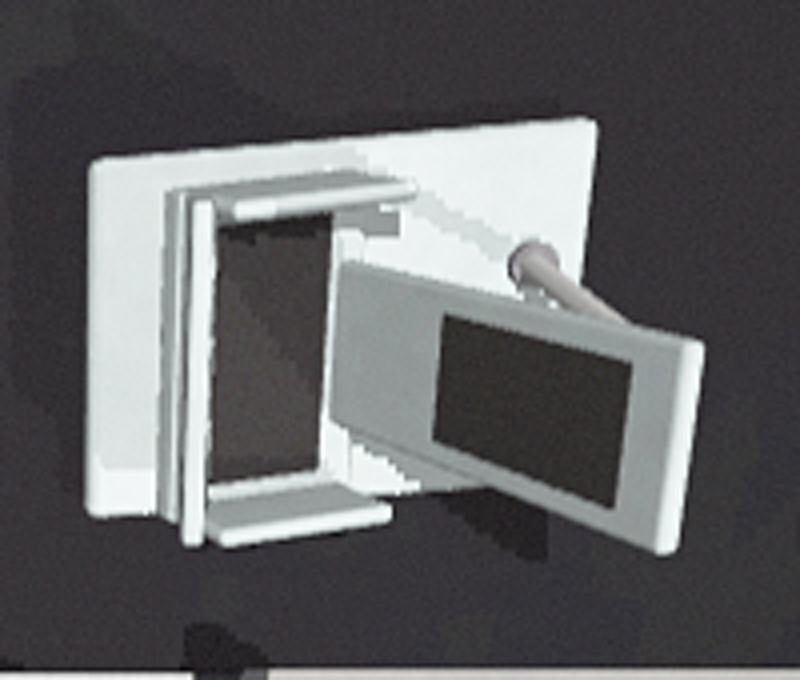

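Emit:
move_arm(series="0 0 -0.004 0.05 -0.2 0 1;0 0 -0.004 0.1 -0.4 0 1;0 0 -0.004 0.15 -0.6 0 1;0 0 -0.004 0.2 -0.8 0 1;0 0 -0.004 0.25 -1 0 1;0 0 -0.004 0.25 -1 0 1;0 0 -0.004 0.25 -1 0 1;0 0 -0.004 0.25 -1 0 1")

```text
time: 4.3
tool_pos: [0.4533, -0.1098, 0.2532]
tcp_rot: [3.141, 0.002, -0.0]
wrist_force: [-0.1, -1.0, -0.3]
width: 1.003
```

Run:
```python
from h import *
px,K,M=cam("wrist");save("w2",px)
p,r=pose();print(p,r.as_matrix().round(3),bot.read_state()["time"],bot.read_state()["q"].round(3))
np.savez("w2.npz",px=px,K=K,M=M)
```

```text
[ 0.45334043 -0.10978741  0.25325892] [[ 1.     0.001 -0.   ]
 [ 0.001 -1.    -0.   ]
 [-0.     0.    -1.   ]] 4.35 [-0.291 -0.139  2.031 -0.     1.25  -0.291]
```

View pics/w2.png

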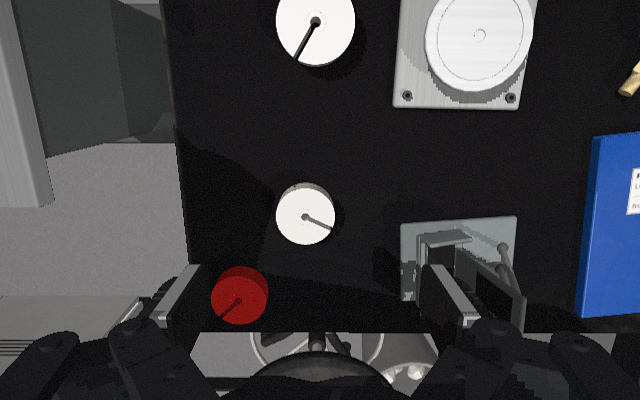

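Emit:
move_arm(series="0 0 0 0 -0.2 0.05 1;0 0 0 0 -0.4 0.1 1;0 0 0 0 -0.6 0.2 1;0 0 0 0 -0.7 0.3 1;0 0 0 0 -0.7 0.4 1;0 0 0 0 -0.7 0.5 1;0 0 0 0 -0.7 0.5 1;0 0 0 0 -0.7 0.5 1")

```text
time: 5.15
tool_pos: [0.4532, -0.0395, 0.2029]
tcp_rot: [3.141, 0.002, -0.001]
wrist_force: [0.4, 0.5, 0.8]
width: 1.004
```

```bash
cat >> h.py <<'E'
def white(px,K,M,z,lo=120,close=5,amin=800,amax=20000):
    hsv=cv2.cvtColor(px,cv2.COLOR_RGB2HSV)
    m=((hsv[...,1]<60)&(hsv[...,2]>lo)).astype(np.uint8)
    m=cv2.morphologyEx(m,cv2.MORPH_CLOSE,np.ones((close,close)))
    cs,_=cv2.findContours(m,cv2.RETR_EXTERNAL,cv2.CHAIN_APPROX_NONE)
    for c in cs:
        if amin<cv2.contourArea(c)<amax:
            P=np.array([onz(K,M,q[0],z)[:2] for q in c],np.float32)
            (x,y),rad=cv2.minEnclosingCircle(P)
            e=cv2.fitEllipse(P*1000)
            print(np.round(cv2.fitEllipse(c)[0]),np.round([x,y,rad],4),np.round(np.array(e[0])/1000,4),np.round(e[1],1))
E
python3 - <<'E'
from h import *
px,K,M=cam("wrist");save("w3",px)
p,r=pose();print(p,r.as_matrix().round(3),bot.read_state()["time"],bot.read_state()["q"].round(3))
np.savez("w3.npz",px=px,K=K,M=M)
for z,lo in [(.03,180),(.04,150),(.04,190)]: white(px,K,M,z,lo)
E
```

```text
[ 0.453511   -0.03942827  0.20339775] [[ 1.     0.001  0.   ]
 [ 0.001 -1.    -0.   ]
 [ 0.     0.    -1.   ]] 5.2 [-0.141 -0.122  2.111 -0.     1.153 -0.142]
[304. 303.] [ 0.4437 -0.1551  0.0303] [ 0.4437 -0.155 ] [58.8 59.5]
[316. 105.] [0.4538 0.0231 0.0345] [0.4543 0.0242] [65. 69.]
[491. 126.] [0.5839 0.0118 0.0776] [0.5937 0.0056] [104.7 136.1]
[303. 301.] [ 0.443  -0.1437  0.0341] [ 0.4432 -0.1463] [55.4 64.7]
[316. 105.] [0.4535 0.0235 0.0334] [0.4543 0.0247] [62.3 66.9]
[304. 303.] [ 0.4442 -0.1484  0.0292] [ 0.4441 -0.1484] [56.7 57.5]
[316. 105.] [0.4538 0.0236 0.0334] [0.4543 0.0246] [62.7 66.6]
[487. 132.] [0.5811 0.0016 0.0662] [0.587  0.0027] [100.3 118.3]
```

View pics/w3.png

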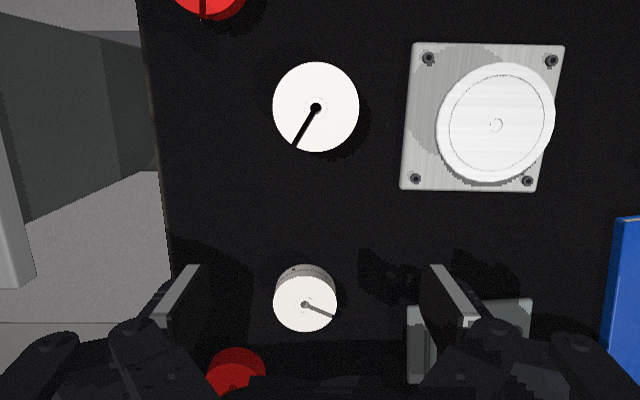

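Run:
```python
from h import *
d=np.load("w3.npz");px,K,M=d["px"],d["K"],d["M"]
save("plate",px,(395,30,575,200),4)
hsv=cv2.cvtColor(px,cv2.COLOR_RGB2HSV)
for lo in (205,215,225):
    m=((hsv[...,2]>lo)).astype(np.uint8); m[:,:395]=0;m[:,575:]=0;m[200:]=0
    m=cv2.morphologyEx(m,cv2.MORPH_OPEN,np.ones((5,5)))
    cs,_=cv2.findContours(m,cv2.RETR_EXTERNAL,cv2.CHAIN_APPROX_NONE)
    c=max(cs,key=cv2.contourArea);c=cv2.convexHull(c)
    P=np.array([onz(K,M,q[0],.04)[:2] for q in c],np.float32)
    e=cv2.fitEllipse(P*1000);print(lo,np.round(e[0],1),np.round(e[1],1),cv2.fitEllipse(c)[0])
g=cv2.cvtColor(px,cv2.COLOR_RGB2GRAY)[110:140,480:512]
print(onz(K,M,(496,125),.04), [np.round(proj(K,M,[.5875,.0085,.04]))])
dt=np.load("top.npz");print(onz(dt["K"],dt["M"],(327.9,196.6),.04))
print(delta([.4538,.0228,.10],R.from_matrix(np.diag([1,-1,-1.]))))
```

```text
205 [592.7  11.3] [90.1 90.6] (495.48602294921875, 121.71438598632812)
215 [592.8  11.3] [89.7 90.4] (495.5918273925781, 121.7143783569336)
225 [592.8  11.2] [89.3 90. ] (495.6454162597656, 121.8257064819336)
[0.59345584 0.01095894 0.04      ] [array([488., 128.])]
[0.59399634 0.00905587 0.04      ]
(array([ 0.0001, -0.    ,  0.0006]), array([ 0.0035, -0.6225,  1.0339]))
```

View pics/plate.png

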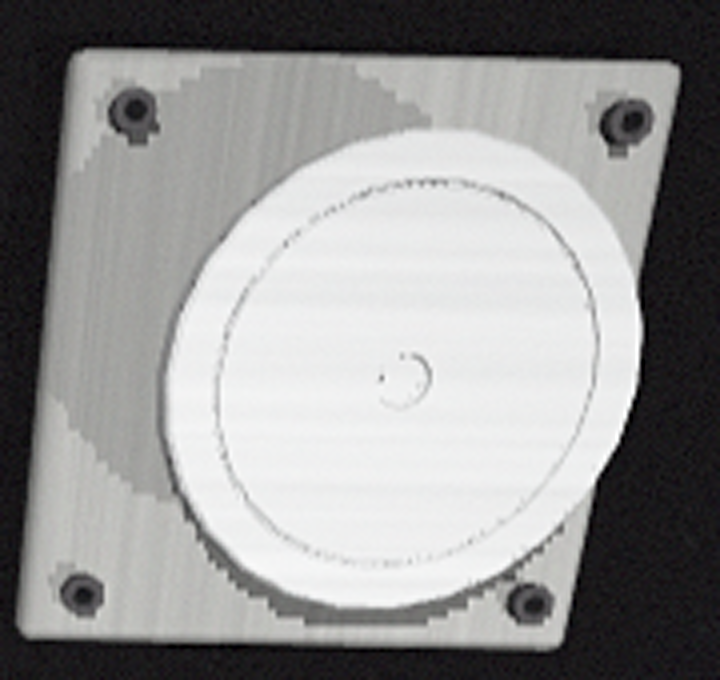

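Emit:
move_arm(series="0 0 0 0 -0.2 0.1 1;0 0 0 0 -0.4 0.2 1;0 0 0 0 -0.55 0.35 1;0 0 0 0.003 -0.622 0.5 1;0 0 0 0.003 -0.622 0.65 1;0 0 0 0.003 -0.622 0.8 1;0 0 0 0.003 -0.622 0.9 1;0 0 0 0.003 -0.622 1 1")

```text
time: 6.0
tool_pos: [0.4541, 0.0232, 0.1033]
tcp_rot: [3.142, 0.003, 0.002]
wrist_force: [0.0, -0.2, 0.1]
width: 0.998
```

Run:
```python
from h import *
px,K,M=cam("wrist");save("w4",px)
np.savez("w4.npz",px=px,K=K,M=M)
print(pose()[0]);white(px,K,M,.03,180)
print(delta([.4538,.0228,.025],R.from_matrix(np.diag([1,-1,-1.]))))
```

```text
[0.45282044 0.02315913 0.10162756]
[315. 221.] [0.4537 0.0233 0.0346] [0.4545 0.0259] [62.1 70.1]
[567. 233.] [0.6049 0.0195 0.0609] [0.6012 0.0163] [ 89.3 108.2]
(array([0.    , 0.0008, 0.0008]), array([0.0111, 0.0036, 0.7663]))
```

View pics/w4.png

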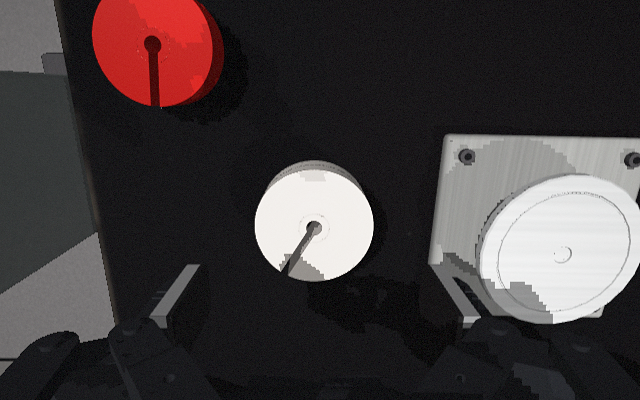

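Run:
```python
from h import *
d=np.load("w4.npz");print(onz(d["K"],d["M"],(314,228),.03),onz(d["K"],d["M"],(562,254),.04))
```

```text
[0.4538262  0.02313218 0.03      ] [0.59284908 0.01164231 0.04      ]
```

Emit:
move_arm(series="0 0 0 0 0 0.15 1;0 0 0 0 0 0.3 1;0 0 0 0 0 0.45 1;0 0 0 0 0 0.6 1;0 0 0 0 0 0.7 1;0 0 0 0 0 0.77 1;0 0 0 0 0 0.77 0.2;0 0 0 0 0 0.77 0.2", squeeze=40)

```text
time: 6.85
tool_pos: [0.454, 0.0233, 0.0266]
tcp_rot: [3.142, 0.003, 0.001]
wrist_force: [1.0, -0.6, -4.3]
width: 0.789
```

Run:
```python
from h import *
px,K,M=cam("wrist");save("w5",px)
print(pose()[0],bot.read_state()["width"],bot.read_state()["wrist_force"])
```

```text
[0.453969   0.0233669  0.02660153] 0.7899032938830646 [ 1.83972716  0.35758293 -3.8527611 ]
```

View pics/w5.png

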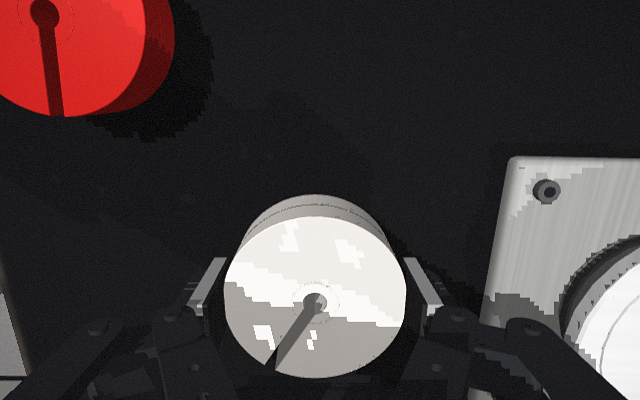

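Emit:
move_arm(series="0 0 0 0 0 0 0;0 0 0 0 0 -0.1 0;0 0 0 0 0 -0.3 0;0 0 0 0 0 -0.5 0;0 0 0 0.15 0 -0.7 0;0 0 0 0.35 0.05 -0.7 0;0 0 0 0.6 0.1 -0.7 0;0 0 0 0.85 0.1 -0.7 0", squeeze=60)

```text
time: 7.7
tool_pos: [0.5378, 0.0132, 0.096]
tcp_rot: [3.141, 0.003, -0.003]
wrist_force: [0.7, 0.0, -8.6]
width: 0.786
```

Run:
```python
from h import *
px,K,M=cam("wrist");save("w6",px);np.savez("w6.npz",px=px,K=K,M=M)
px,K,M=cam("side");save("s6",px,(270,130,450,350),2.7)
print(pose()[0],bot.read_state()["width"],bot.read_state()["wrist_force"])
print(delta([.5930,.0115,.0970],R.from_matrix(np.diag([1,-1,-1.]))))
```

```text
[0.54155727 0.01337477 0.09700431] 0.7777520386520542 [ 0.78593594 -0.11170169 -8.0073229 ]
(array([-0.    , -0.0016,  0.0008]), array([0.5144, 0.0196, 0.0018]))
```

View pics/w6.png

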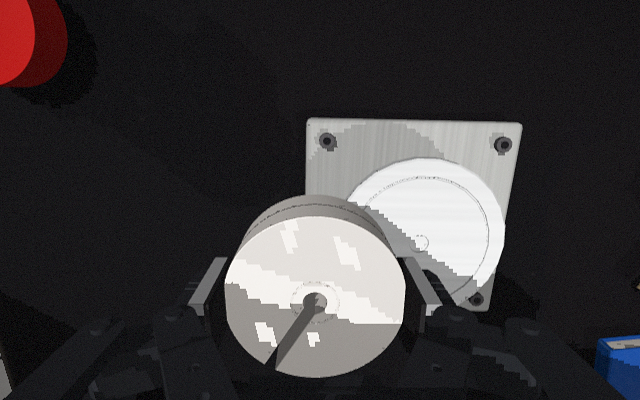

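View pics/s6.png

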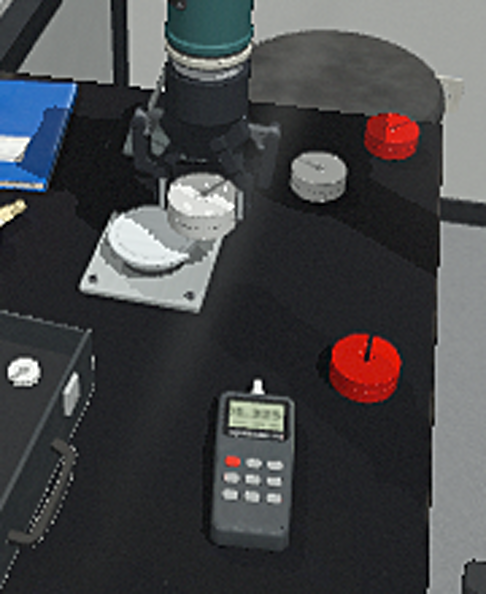

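Emit:
move_arm(series="0 0 0 0.12 0.02 0 0;0 0 0 0.25 0.02 0 0;0 0 0 0.37 0.02 0 0;0 0 0 0.46 0.02 0 0;0 0 0 0.52 0.02 0 0;0 0 0 0.52 0.02 0.07 0;0 0 0 0.52 0.02 0.14 0;0 0 0 0.52 0.02 0.2 0")

```text
time: 8.6
tool_pos: [0.5892, 0.0117, 0.0749]
tcp_rot: [-3.142, -0.003, 0.004]
wrist_force: [0.1, -0.3, -7.9]
width: 0.784
```

Run:
```python
from h import *
px,K,M=cam("wrist");save("w7",px);np.savez("w7.npz",px=px,K=K,M=M)
px,K,M=cam("side");save("s7",px,(270,160,400,290),4.5)
for i in range(3):print(pose()[0],bot.read_state()["width"],bot.read_state()["wrist_force"])
print(delta([.5930,.0115,.0670],R.from_matrix(np.diag([1,-1,-1.]))))
```

```text
[0.58840751 0.01172655 0.0742394 ] 0.7848837192952149 [-0.92855355  0.07541345 -7.78162503]
[0.58840751 0.01172655 0.0742394 ] 0.7848837192952149 [-0.92855355  0.07541345 -7.78162503]
[0.58840751 0.01172655 0.0742394 ] 0.7848837192952149 [-0.92855355  0.07541345 -7.78162503]
(array([-0.0001,  0.002 ,  0.001 ]), array([0.0462, 0.0024, 0.0722]))
```

View pics/w7.png

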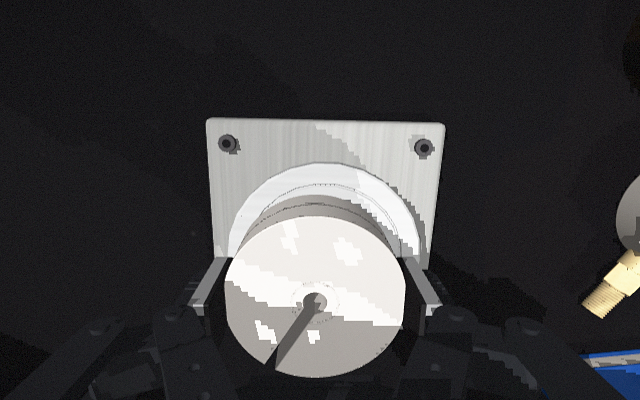

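View pics/s7.png

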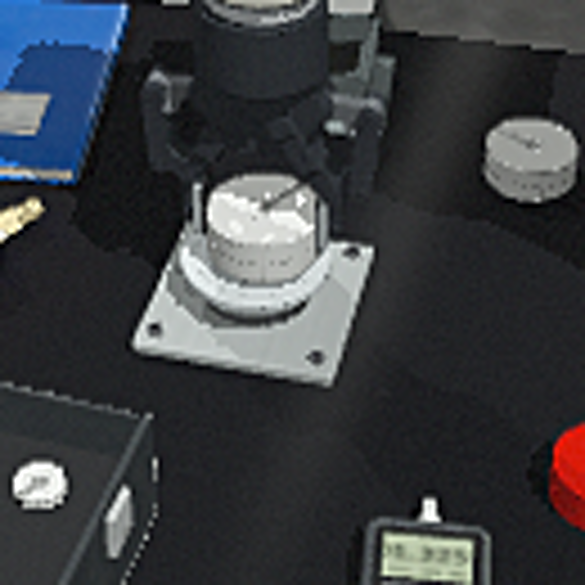

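Run:
```python
from h import *
from scipy.optimize import least_squares
d=np.load("w7.npz");px,K,M=d["px"],d["K"],d["M"]
p,r=pose()
a=onz(K,M,(227,143),.012);b=onz(K,M,(424,148),.012);print("bolt mid",(a+b)/2,a,b)
save("w7c",px,(195,105,455,270),3)
g=cv2.GaussianBlur(cv2.cvtColor(px,cv2.COLOR_RGB2GRAY),(3,3),0).astype(float)
pts=[]
for u in range(262,392,6):
    col=g[150:200,u]; gr=np.diff(col); i=np.argmax(gr[:45]); pts.append((u,150.5+i))
P=np.array([onz(K,M,q,.04)[:2] for q in pts])
f=least_squares(lambda c:np.hypot(P[:,0]-c[0],P[:,1]-c[1])-.046,[.593,.011],loss="soft_l1",f_scale=.001)
print(f.x,f.fun.round(4),pts)
# weight outer hole in tool coords
for q in [(315,303)]: print("hole",onz(K,M,q,p[2]+.004))
```

```text
bolt mid [0.59455699 0.06075817 0.012     ] [0.54439698 0.06188965 0.012     ] [0.64471701 0.05962669 0.012     ]
[0.5929726  0.01105827] [-0.0001  0.0002  0.     -0.0003 -0.0001  0.0002 -0.     -0.0002  0.0003
  0.     -0.0001 -0.      0.0002  0.0001  0.0001 -0.0001 -0.0001 -0.
 -0.0001 -0.     -0.0001  0.0001] [(262, np.float64(183.5)), (268, np.float64(178.5)), (274, np.float64(175.5)), (280, np.float64(173.5)), (286, np.float64(170.5)), (292, np.float64(167.5)), (298, np.float64(166.5)), (304, np.float64(165.5)), (310, np.float64(163.5)), (316, np.float64(163.5)), (322, np.float64(163.5)), (328, np.float64(163.5)), (334, np.float64(163.5)), (340, np.float64(164.5)), (346, np.float64(165.5)), (352, np.float64(167.5)), (358, np.float64(169.5)), (364, np.float64(171.5)), (370, np.float64(174.5)), (376, np.float64(177.5)), (382, np.float64(181.5)), (388, np.float64(185.5))]
hole [0.58930266 0.0117545  0.0782394 ]
```

View pics/w7c.png

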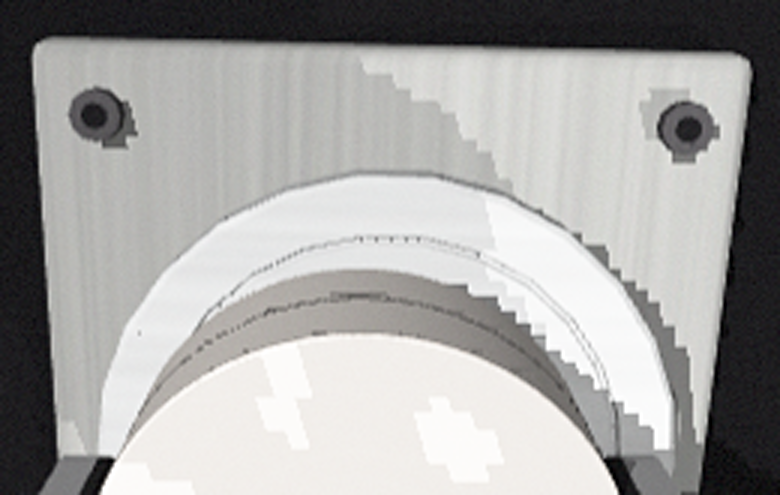

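Emit:
move_arm(series="0 0 0 0.04 0.005 0 0;0 0 0 0.04 0.005 0 0;0 0 0 0.04 0.005 0.02 0;0 0 0 0.04 0.005 0.04 0;0 0 0 0.04 0.005 0.05 0;0 0 0 0.04 0.005 0.06 0;0 0 0 0.04 0.005 0.07 0;0 0 0 0.04 0.005 0.07 0")

```text
time: 9.5
tool_pos: [0.5943, 0.0112, 0.0691]
tcp_rot: [3.142, 0.003, -0.001]
wrist_force: [-0.0, 0.1, -8.8]
width: 0.781
```

Run:
```python
from h import *
from scipy.optimize import least_squares
px,K,M=cam("wrist");save("w8",px,(195,105,455,330),3);p,r=pose()
g=cv2.GaussianBlur(cv2.cvtColor(px,cv2.COLOR_RGB2GRAY),(3,3),0).astype(float)
pts=[]
for u in range(262,392,6):
    col=g[150:210,u]; gr=np.diff(col); i=np.argmax(gr[:50]); pts.append((u,150.5+i))
P=np.array([onz(K,M,q,.04)[:2] for q in pts])
f=least_squares(lambda c:np.hypot(P[:,0]-c[0],P[:,1]-c[1])-.046,[.593,.011],loss="soft_l1",f_scale=.001)
print(f.x,abs(f.fun).max(),p,bot.read_state()["wrist_force"])
for q in [(315,303)]: print("hole",onz(K,M,q,p[2]+.004))
```

```text
[0.59299499 0.01111416] 0.0003487514807131789 [0.59442353 0.01121674 0.06918006] [-0.32262929 -0.02083626 -8.72975952]
hole [0.59444803 0.01173863 0.07318006]
```

View pics/w8.png

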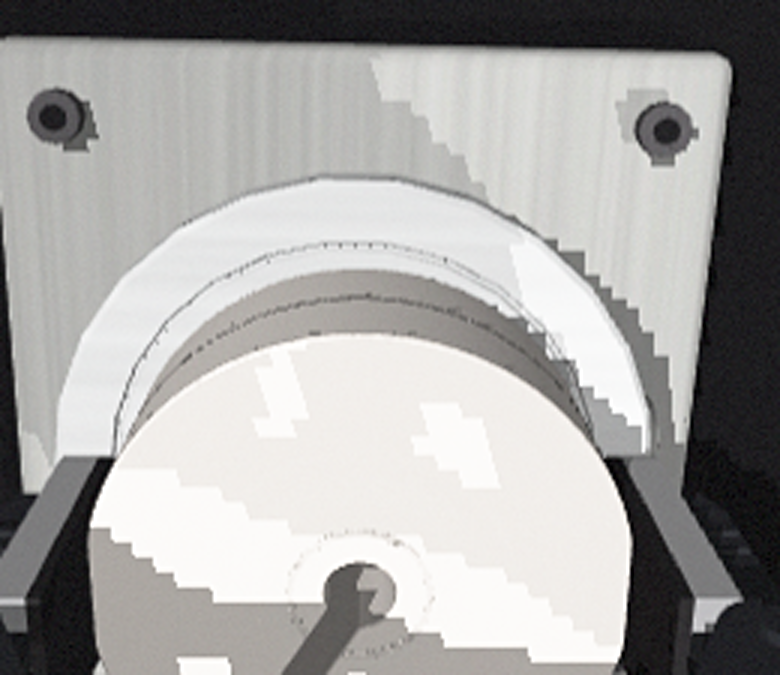

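Emit:
move_arm(series="0 0 0 -0.012 0 0.005 0;0 0 0 -0.012 0 0.01 0;0 0 0 -0.012 0 0.015 0;0 0 0 -0.012 0 0.02 0;0 0 0 -0.012 0 0.022 0;0 0 0 -0.012 0 0.024 0;0 0 0 -0.012 0 0.026 0;0 0 0 -0.012 0 0.028 0")

```text
time: 10.35
tool_pos: [0.5934, 0.0112, 0.0669]
tcp_rot: [3.142, 0.003, -0.0]
wrist_force: [-1.6, -0.6, -3.9]
width: 0.784
```

```bash
cat > pl.py <<'E'
from h import *
from scipy.optimize import least_squares
px,K,M=cam("wrist");p,r=pose()
g=cv2.GaussianBlur(cv2.cvtColor(px,cv2.COLOR_RGB2GRAY),(3,3),0).astype(float)
pts=[]
for u in range(262,392,6):
    col=g[150:210,u]; gr=np.diff(col); i=np.argmax(gr[:50]); pts.append((u,150.5+i))
P=np.array([onz(K,M,q,.04)[:2] for q in pts])
f=least_squares(lambda c:np.hypot(P[:,0]-c[0],P[:,1]-c[1])-.046,[.593,.011],loss="soft_l1",f_scale=.001)
print(f.x,abs(f.fun).max(),p,bot.read_state()["wrist_force"])
for q in [(315,303)]: print("hole",onz(K,M,q,p[2]+.004))
E
python3 pl.py
```

```text
[0.59300215 0.01106654] 0.0003567961977577333 [0.59332304 0.01117403 0.06684845] [-2.79894853 -0.41132875 -4.07940125]
hole [0.59346748 0.01160817 0.07084845]
```

Emit:
move_arm(series="0 0 0 0 0 0.005 0;0 0 0 0 0 0.005 0.9;0 0 0 0 0 0.005 1;0 0 0 0 0 0.005 1;0 0 0 0 0 -0.05 1;0 0 0 0 0 -0.2 1;0 0 0 0 0 -0.4 1;0 0 0 0 0 -0.6 1")

```text
time: 11.2
tool_pos: [0.5936, 0.0112, 0.1283]
tcp_rot: [-3.142, -0.003, -0.001]
wrist_force: [0.9, 0.5, 0.1]
width: 0.996
```

Emit:
move_arm(series="0 0 0 0 0.05 -0.1 1;0 0 0 -0.1 0.2 -0.2 1;0 0 0 -0.25 0.4 -0.2 1;0 0 0 -0.4 0.6 -0.2 1;0 0 0 -0.55 0.75 -0.2 1;0 0 0 -0.7 0.75 -0.2 1;0 0 0 -0.8 0.75 -0.2 1;0 0 0 -0.8 0.75 -0.2 1")

```text
time: 12.0
tool_pos: [0.5115, -0.0645, 0.1461]
tcp_rot: [-3.141, -0.002, 0.002]
wrist_force: [0.1, 0.4, -0.6]
width: 0.995
```

Run:
```python
from h import *
px,K,M=cam("wrist");save("w9",px);np.savez("w9.npz",px=px,K=K,M=M)
print(pose()[0],bot.read_state()["time"])
for z,lo in [(.026,180),(.07,190),(.07,205)]: print(z);white(px,K,M,z,lo)
```

```text
[ 0.5126877  -0.06431578  0.1464297 ] 12.05
0.026
0.07
[454.  83.] [0.5849 0.0108 0.0425] [0.5834 0.0131] [72.6 85.2]
0.07
[458.  84.] [0.585  0.0113 0.0423] [0.586  0.0124] [71.1 78.8]
```

View pics/w9.png

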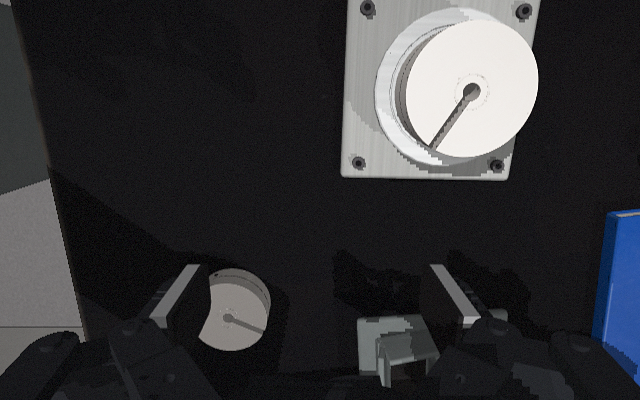

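Run:
```python
from h import *
d=np.load("w9.npz");print(onz(d["K"],d["M"],(471,92),.07),onz(d["K"],d["M"],(471,91),.07))
print(delta([.4437,-.158,.10],R.from_matrix(np.diag([1,-1,-1.]))))
```

```text
[0.59303289 0.01069    0.07      ] [0.59296806 0.01118974 0.07      ]
(array([0.    , 0.0001, 0.0008]), array([-0.6913,  0.9357,  0.4644]))
```

Emit:
move_arm(series="0 0 0 -0.1 0.15 0 1;0 0 0 -0.22 0.3 0 1;0 0 0 -0.35 0.5 0 1;0 0 0 -0.5 0.7 0 1;0 0 0 -0.62 0.85 0.1 1;0 0 0 -0.68 0.93 0.2 1;0 0 0 -0.68 0.93 0.35 1;0 0 0 -0.68 0.93 0.45 1")

```text
time: 12.85
tool_pos: [0.4455, -0.157, 0.1003]
tcp_rot: [-3.141, -0.003, 0.001]
wrist_force: [0.0, -0.4, 0.9]
width: 0.999
```

Run:
```python
from h import *
px,K,M=cam("wrist");save("w10",px)
print(pose()[0]);white(px,K,M,.026,100)
print(delta([.4437,-.158,.0255],R.from_matrix(np.diag([1,-1,-1.]))))
print(proj(K,M,[.4437,-.158,.026]))
```

```text
[ 0.44450679 -0.15640332  0.09879704]
[170. 300.] [ 0.3619 -0.2028  0.0265] [ 0.3555 -0.2061] [10.3 63.5]
[561. 283.] [ 0.5831 -0.2134  0.0761] [ 0.5964 -0.1958] [ 80.5 136.2]
[311. 223.] [ 0.4438 -0.1553  0.0331] [ 0.4436 -0.1558] [59.7 65.8]
[563.  17.] [ 0.5638 -0.0469  0.0432] [ 0.5667 -0.0465] [ 15.9 114.8]
(array([-0.0008,  0.0015,  0.001 ]), array([-0.0057,  0.0171,  0.733 ]))
[311.49184527 228.93118392]
```

View pics/w10.png

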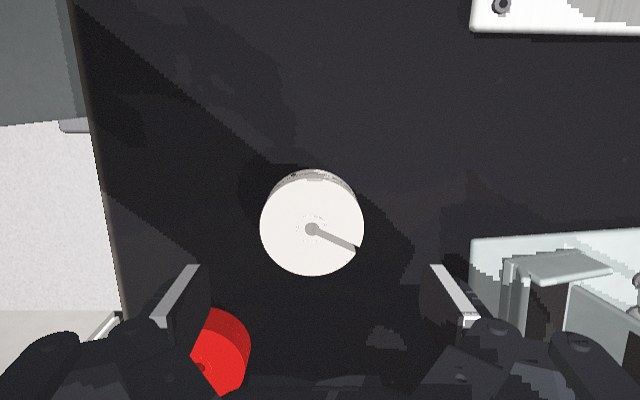

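Emit:
move_arm(series="0 0 0 -0.006 0.016 0.12 1;0 0 0 -0.006 0.016 0.25 1;0 0 0 -0.006 0.016 0.4 1;0 0 0 -0.006 0.016 0.55 1;0 0 0 -0.006 0.016 0.68 1;0 0 0 -0.006 0.016 0.735 1;0 0 0 -0.006 0.016 0.735 0;0 0 0 -0.006 0.016 0.735 0", squeeze=40)

```text
time: 13.7
tool_pos: [0.4449, -0.1587, 0.0283]
tcp_rot: [-3.141, -0.004, 0.002]
wrist_force: [-6.4, 3.2, 13.4]
width: 0.702
```

Emit:
move_arm(series="0 0 0 0 0 0 0;0 0 0 0 0 0 0;0 0 0 0 0 -0.1 0;0 0 0 0 0 -0.3 0;0 0 0 0 0 -0.5 0;0 0 0 0 0 -0.7 0;0 0 0 0.05 -0.15 -0.9 0;0 0 0 0.15 -0.3 -1 0", squeeze=50)

```text
time: 14.5
tool_pos: [0.4604, -0.1288, 0.1299]
tcp_rot: [3.141, 0.001, 0.004]
wrist_force: [0.3, -0.9, -5.2]
width: 0.695
```

Run:
```python
from h import *
px,K,M=cam("wrist");save("w11",px)
print(pose()[0],bot.read_state()["width"],bot.read_state()["wrist_force"])
print(delta([.593,.011,.0255+.075],R.from_matrix(np.diag([1,-1,-1.]))))
```

```text
[ 0.46306854 -0.12706452  0.13140645] 0.6934809793024624 [ 1.80931021  2.41519061 -3.76406609]
(array([-0.0002, -0.0032,  0.0005]), array([ 1.2986, -1.3792,  0.3183]))
```

View pics/w11.png

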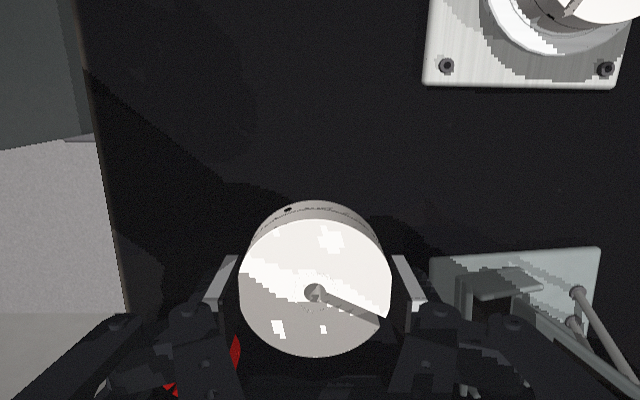

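Emit:
move_arm(series="0 0 0 0.12 -0.12 0 0;0 0 0 0.25 -0.25 0 0;0 0 0 0.4 -0.4 0 0;0 0 0 0.55 -0.55 0 0;0 0 0 0.7 -0.7 0 0;0 0 0 0.85 -0.85 0 0;0 0 0 0.95 -0.95 0 0;0 0 0 1 -1 0 0")

```text
time: 15.35
tool_pos: [0.5603, -0.0277, 0.1279]
tcp_rot: [-3.142, -0.005, -0.0]
wrist_force: [-0.1, 0.4, -6.1]
width: 0.691
```

Emit:
move_arm(series="0 0 0 0.1 -0.12 0 0;0 0 0 0.2 -0.25 0 0;0 0 0 0.28 -0.34 0 0;0 0 0 0.29 -0.37 0.05 0;0 0 0 0.29 -0.37 0.1 0;0 0 0 0.29 -0.37 0.15 0;0 0 0 0.29 -0.37 0.2 0;0 0 0 0.29 -0.37 0.2 0")

```text
time: 16.15
tool_pos: [0.5874, 0.0082, 0.1065]
tcp_rot: [3.142, 0.002, -0.004]
wrist_force: [0.1, 0.1, -6.1]
width: 0.69
```

Run:
```python
from h import *
px,K,M=cam("wrist");save("w12",px,(170,80,470,330),2.6);np.savez("w12.npz",px=px,K=K,M=M)
px2,_,_=cam("side");save("s12",px2,(270,150,400,290),4)
p,r=pose();print(p,bot.read_state()["width"],bot.read_state()["wrist_force"],bot.read_state()["time"])
print("hole",onz(K,M,(315,292),p[2]-.002))
```

```text
[0.58829662 0.00823696 0.10761704] 0.6894980606598337 [-0.03125096  0.32606736 -6.13485301] 16.25
hole [0.58746595 0.01028076 0.10561704]
```

View pics/w12.png

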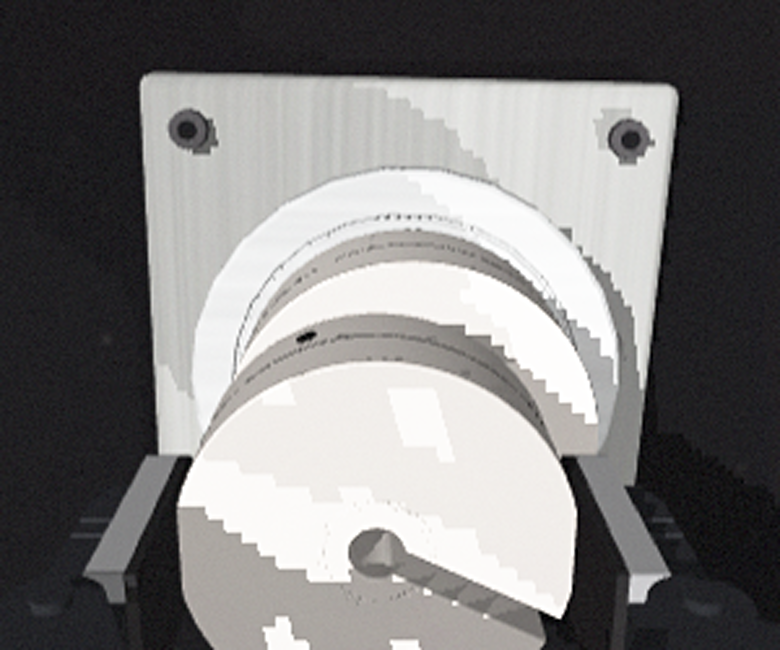

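View pics/s12.png

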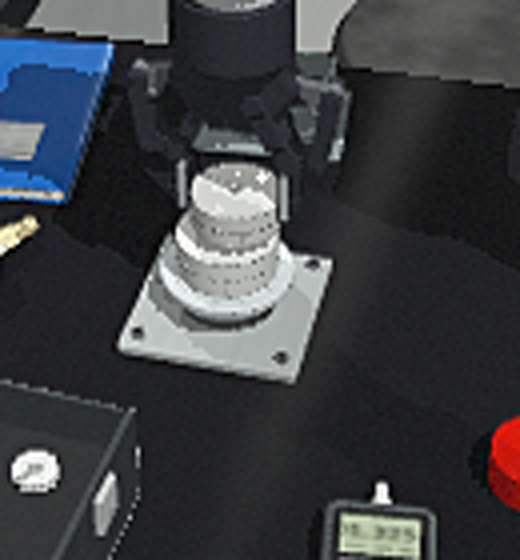

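Emit:
move_arm(series="0 0 0 0.025 -0.013 0 0;0 0 0 0.05 -0.026 0 0;0 0 0 0.05 -0.026 0.01 0;0 0 0 0.05 -0.026 0.02 0;0 0 0 0.05 -0.026 0.03 0;0 0 0 0.05 -0.026 0.04 0;0 0 0 0.05 -0.026 0.04 0;0 0 0 0.05 -0.026 0.04 0")

```text
time: 17.05
tool_pos: [0.5936, 0.0111, 0.1039]
tcp_rot: [3.142, 0.003, -0.0]
wrist_force: [0.1, -0.0, -5.5]
width: 0.691
```

Run:
```python
from h import *
P=[]
for i in range(3):
    px,K,M=cam("wrist")
    p,r=pose();print(p,bot.read_state()["wrist_force"],r.as_rotvec())
save("w13",px,(170,80,470,330),2.6);np.savez("w13.npz",px=px,K=K,M=M)
```

```text
[0.59368182 0.0111674  0.10398036] [-1.38163060e-01 -1.17580766e-03 -5.68287440e+00] [ 3.14155616e+00  3.24272033e-03 -3.00745980e-05]
[0.5937422  0.01117085 0.1040182 ] [ 0.27261125  0.63315688 -5.54393855] [-3.14155830e+00 -3.14178730e-03 -1.33680253e-04]
[0.5937269  0.01119395 0.10403348] [ 1.32050902 -0.15514879 -5.97413049] [3.14158947e+00 3.21284794e-03 9.80155378e-05]
```

View pics/w13.png

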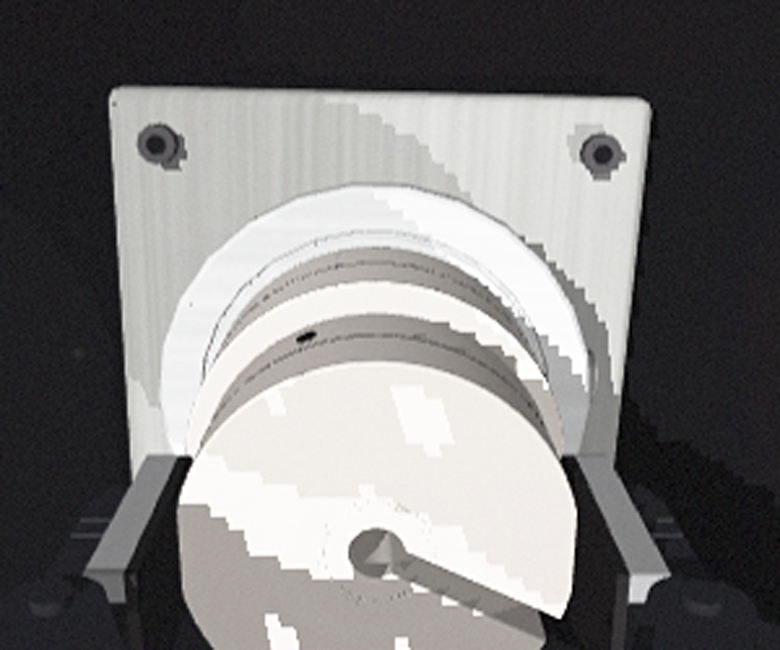

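Emit:
move_arm(series="0 0 0 0 0 0.01 0;0 0 0 0 0 0.02 0;0 0 0 0 0 0.03 0;0 0 0 0 0 0.035 0;0 0 0 0 0 0.04 0;0 0 0 0 0 0.045 0;0 0 0 0 0 0.045 0;0 0 0 0 0 0.045 0")

```text
time: 18.0
tool_pos: [0.5937, 0.0112, 0.0995]
tcp_rot: [-3.142, -0.003, 0.0]
wrist_force: [-0.1, -0.3, -5.0]
width: 0.692
```

Run:
```python
from h import *
px,_,_=cam("side");save("s14",px,(290,170,370,260),6)
print(pose()[0],bot.read_state()["wrist_force"])
```

```text
[0.59375082 0.01118301 0.0995052 ] [ 0.05316337 -0.66012467 -5.53327805]
```

View pics/s14.png

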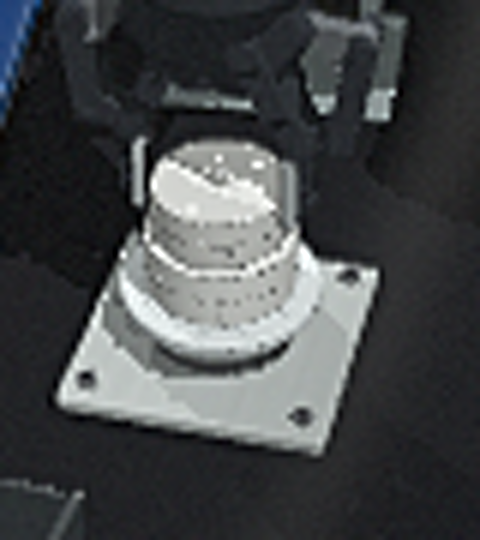

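Not yet in contact; continue a little.

Emit:
move_arm(series="0 0 0 0 0 0.004 0;0 0 0 0 0 0.008 0;0 0 0 0 0 0.012 0;0 0 0 0 0 0.016 0;0 0 0 0 0 0.019 0;0 0 0 0 0 0.022 0;0 0 0 0 0 0.022 0;0 0 0 0 0 0.022 0")

```text
time: 18.85
tool_pos: [0.5938, 0.0112, 0.0985]
tcp_rot: [-3.142, -0.003, -0.0]
wrist_force: [-4.7, -0.2, 5.6]
width: 0.694
```

Emit:
move_arm(series="0 0 0 0 0 -0.007 0;0 0 0 0 0 -0.007 0.8;0 0 0 0 0 -0.007 1;0 0 0 0 0 -0.007 1;0 0 0 0 0 -0.05 1;0 0 0 0 0 -0.2 1;0 0 0 0 0 -0.4 1;0 0 0 0 0 -0.7 1")

```text
time: 19.65
tool_pos: [0.5928, 0.0112, 0.1674]
tcp_rot: [-3.142, -0.003, 0.004]
wrist_force: [0.1, 0.4, -0.3]
width: 0.996
```

Emit:
move_arm(series="0 0 0 -0.1 0.05 -0.2 1;0 0 0 -0.25 0.2 -0.4 1;0 0 0 -0.4 0.35 -0.5 1;0 0 0 -0.5 0.5 -0.5 1;0 0 0 -0.6 0.5 -0.5 1;0 0 0 -0.6 0.5 -0.5 1;0 0 0 -0.6 0.5 -0.5 1;0 0 0 -0.6 0.5 -0.5 1")

```text
time: 20.45
tool_pos: [0.5339, -0.0385, 0.2166]
tcp_rot: [-3.141, -0.004, 0.001]
wrist_force: [0.7, -0.2, 0.3]
width: 1.002
```

Run:
```python
from h import *
px,K,M=cam("wrist");save("w15",px);np.savez("w15.npz",px=px,K=K,M=M)
px2,K2,M2=cam("top");np.savez("t15.npz",px=px2,K=K2,M=M2);save("t15",px2,(290,160,450,280),4.5)
px3,_,_=cam("side");save("s15",px3,(270,150,400,290),4)
p,r=pose();print(p,bot.read_state()["time"])
```

```text
[ 0.53403725 -0.03851891  0.21680945] 20.6
```

View pics/w15.png

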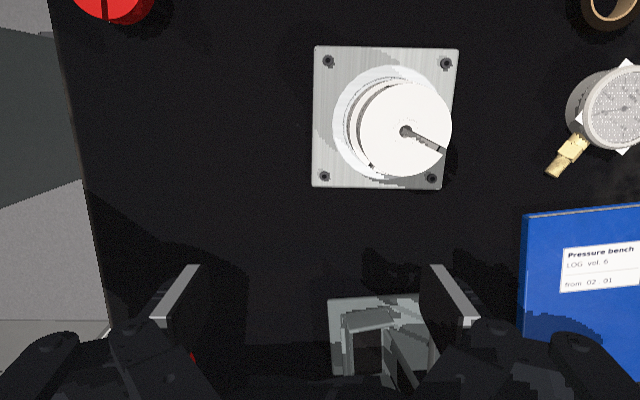

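View pics/s15.png

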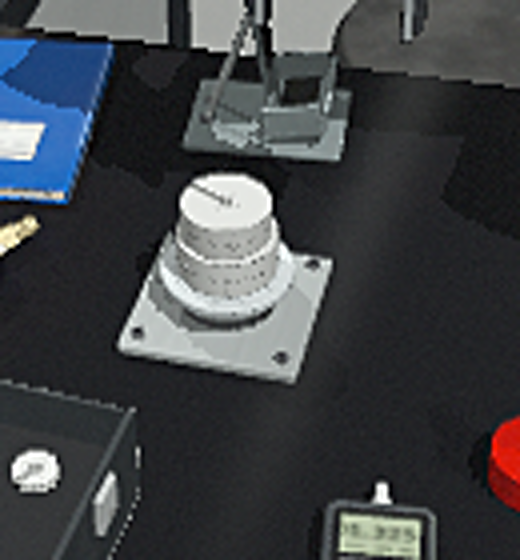

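View pics/t15.png

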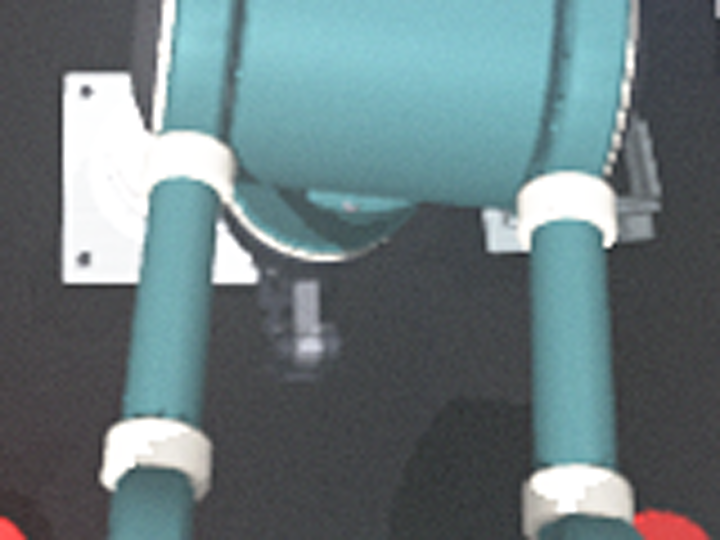

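Run:
```python
from h import *
d=np.load("w15.npz");print("w2",onz(d["K"],d["M"],(405,131),.096))
d=np.load("w1.npz");px,K,M=d["px"],d["K"],d["M"]
C=lambda u,v:(410+u/4,90+v/4)
for z in (.006,.008,.01):
    a,b,c=[onz(K,M,C(*q),z) for q in [(90,160),(597,120),(88,516)]]
    print(z,a.round(4),b.round(4),c.round(4),"len",np.linalg.norm(a-b),np.linalg.norm(a-c),"yaw",np.rad2deg(np.arctan2(*(b-a)[1::-1])),np.rad2deg(np.arctan2(*(a-c)[1::-1]))-90)
a,b=[onz(K,M,C(*q),.024) for q in [(338,262),(330,425)]];print("back bottom",a,b,(a+b)/2,np.linalg.norm(a-b))
z=.024+.098*np.cos(np.deg2rad(10))
a,b=[onz(K,M,C(*q),z) for q in [(683,340),(654,550)]];print("back top",a,b,(a+b)/2,np.linalg.norm(a-b))
dt=np.load("top.npz");save("stand_top",dt["px"],(380,150,450,225),8)
ds=np.load("side.npz");save("stand_side",ds["px"],(305,140,365,195),10)
save("stand2",px,(430,120,530,235),6)
```

```text
w2 [0.59351749 0.01191617 0.096     ]
0.006 [ 0.5472 -0.1731  0.006 ] [ 0.6732 -0.1641  0.006 ] [ 0.5552 -0.2687  0.006 ] len 0.12636266190959558 0.09587429076189999 yaw 4.084651444089713 4.818815996790633
0.008 [ 0.5465 -0.1729  0.008 ] [ 0.6719 -0.164   0.008 ] [ 0.5545 -0.2679  0.008 ] len 0.12567503475849418 0.09535257204828466 yaw 4.084651444089712 4.818815996790761
0.01 [ 0.5459 -0.1727  0.01  ] [ 0.6705 -0.1638  0.01  ] [ 0.5538 -0.2672  0.01  ] len 0.12498740760739244 0.09483085333466933 yaw 4.084651444089709 4.81881599679069
back bottom [ 0.60432467 -0.19630518  0.024     ] [ 0.60816436 -0.23796159  0.024     ] [ 0.60624452 -0.21713339  0.024     ] 0.041832996313775905
back top [ 0.6198825  -0.19367792  0.12051116] [ 0.62300039 -0.23425019  0.12051116] [ 0.62144144 -0.21396405  0.12051116] 0.04069189413623795
```

View pics/stand_top.png

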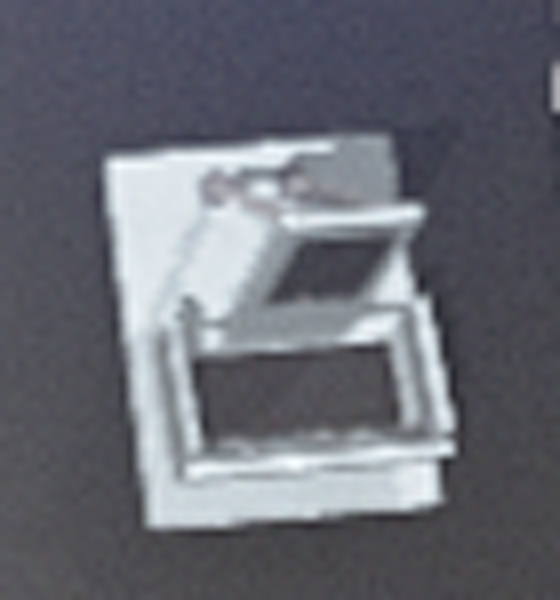

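View pics/stand2.png

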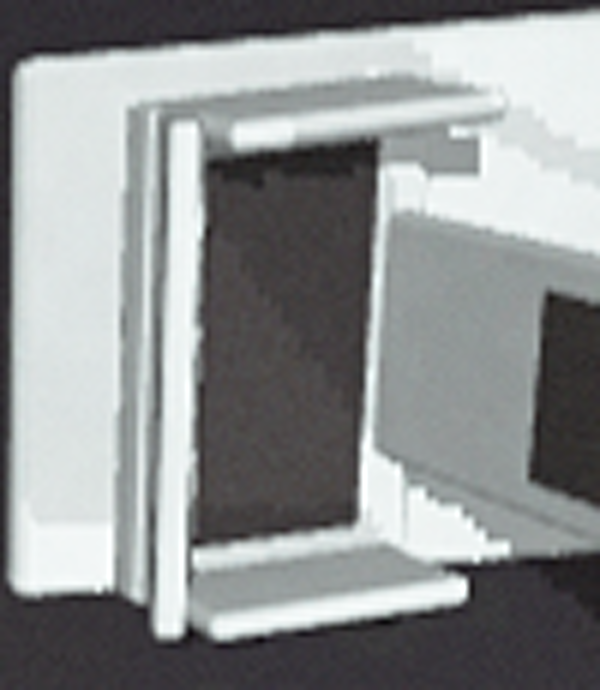

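Emit:
move_arm(series="0 0 0 -0.1 0 -0.1 1;0 0 0 -0.25 -0.15 -0.2 1;0 0 0 -0.4 -0.35 -0.2 1;0 0 0 -0.55 -0.55 -0.2 1;0 0 0 -0.65 -0.8 -0.2 1;0 0 0 -0.7 -1 -0.2 1;0 0 0 -0.7 -1 -0.2 1;0 0 0 -0.7 -1 -0.2 1")

```text
time: 21.4
tool_pos: [0.4635, 0.061, 0.2379]
tcp_rot: [3.141, 0.006, 0.002]
wrist_force: [-0.3, -0.9, 0.4]
width: 1.004
```

Run:
```python
from h import *
px,K,M=cam("wrist");save("w16",px);np.savez("w16.npz",px=px,K=K,M=M)
p,r=pose();print(p,bot.read_state()["time"])
```

```text
[0.46373573 0.06059477 0.23781751] 21.45
```

View pics/w16.png

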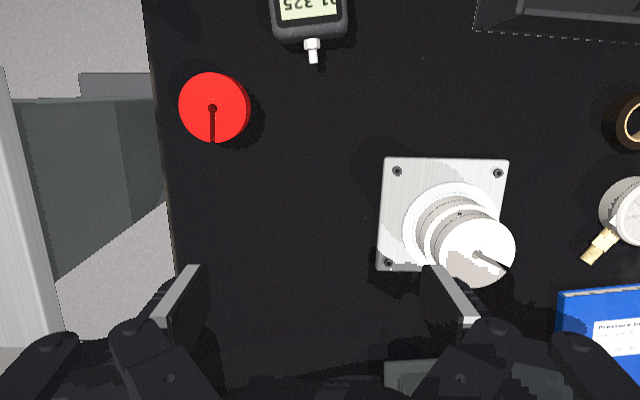

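Emit:
move_arm(series="0 0 0 -0.05 -0.2 0 1;0 0 0 -0.1 -0.4 0 1;0 0 0 -0.1 -0.6 0 1;0 0 0 -0.1 -0.8 0 1;0 0 0 -0.1 -0.95 0 1;0 0 0 -0.1 -0.95 0 1;0 0 0 -0.1 -0.95 0 1;0 0 0 -0.1 -0.95 0 1")

```text
time: 22.25
tool_pos: [0.4536, 0.1549, 0.2372]
tcp_rot: [3.141, 0.002, -0.0]
wrist_force: [0.4, 0.4, 0.4]
width: 1.0
```

Run:
```python
from h import *
px,K,M=cam("wrist");save("w17",px);np.savez("w17.npz",px=px,K=K,M=M)
save("w17c",px,(240,30,400,260),2.6)
p,r=pose();print(p,bot.read_state()["time"],bot.read_state()["q"].round(3))
```

```text
[0.45359229 0.15489958 0.23724212] 22.3 [ 0.277 -0.101  2.027 -0.     1.216  0.277]
```

View pics/w17.png

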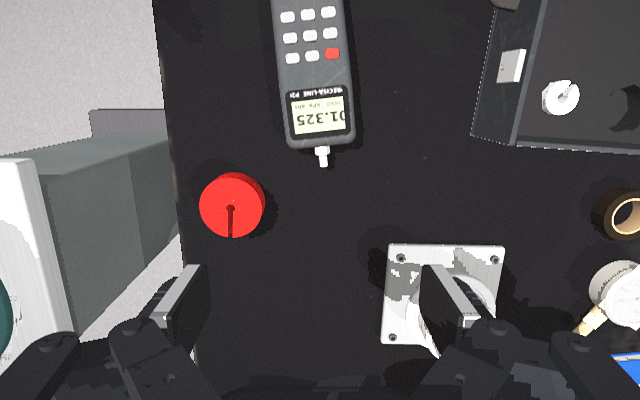

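View pics/w17c.png

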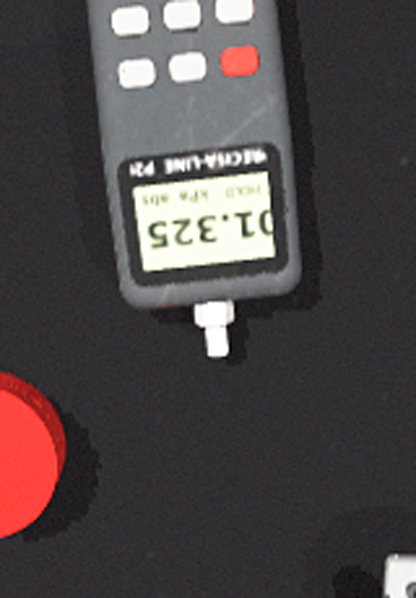

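Run:
```python
from h import *
d=np.load("w17.npz");px,K,M=d["px"],d["K"],d["M"]
hsv=cv2.cvtColor(px,cv2.COLOR_RGB2HSV)
# body mask: greyer than bench
v=hsv[...,2]; print(v[60:140:20,270:370:4])
m=(v>68).astype(np.uint8); m[:, :240]=0; m[:,400:]=0; m[175:]=0
m=cv2.morphologyEx(m,cv2.MORPH_CLOSE,np.ones((7,7)))
cs,_=cv2.findContours(m,cv2.RETR_EXTERNAL,cv2.CHAIN_APPROX_NONE)
c=max(cs,key=cv2.contourArea)[:,0]
print(c.min(0),c.max(0))
L=[];Rr=[]
for row in range(4,132,8):
    us=c[c[:,1]==row][:,0]
    a=onz(K,M,(us.min(),row),.024)[:2];b=onz(K,M,(us.max(),row),.024)[:2]
    print(row,us.min(),us.max(),a.round(4),b.round(4),round(np.linalg.norm(a-b)*1000,1))
    L.append(a);Rr.append(b)
mid=(np.array(L)+np.array(Rr))/2
f=np.polyfit(mid[:,1],mid[:,0],1);print("midline slope dx/dy",f, "yaw of ix",np.rad2deg(np.arctan2(-1,-f[0])))
lcd=onz(K,M,(318.75,115.5),.026);bez=onz(K,M,(240+204/2.6,30+214/2.6),.026);print(lcd,bez)
print("top end row", onz(K,M,(319,146.5),.013), "conn tip",onz(K,M,(240+217/2.6,30+356/2.6),.013))
```

```text
[[ 45  45 115 148 255 250 249 255 129 189 244 219 108 134 133 137 132 129
  132 110  27  28  52  50  48]
 [ 47  43  71 128 130 131 133 130 130 130 132 134 131 131 132 144 128 129
  131 128 100  32  32  48  45]
 [ 44  43  46 124  62  60  60  44 136 190 243 255 255 255 255 254 254 254
  255  61 117  31  33  52  48]
 [ 46  45  45  41 126  64 255  79 182 255 255 255  99 254 254 254  95 255
  204  61  96  82  31  38  50]]
[270   0] [355 167]
4 271 342 [0.4173 0.2992] [0.4763 0.2992] 59.0
12 272 343 [0.418  0.2932] [0.4773 0.2933] 59.3
20 272 344 [0.4178 0.2871] [0.4783 0.2872] 60.5
28 273 345 [0.4184 0.281 ] [0.4793 0.2811] 60.9
36 274 346 [0.419  0.2748] [0.4803 0.2749] 61.2
44 275 347 [0.4197 0.2685] [0.4813 0.2686] 61.6
52 276 347 [0.4204 0.2622] [0.4815 0.2623] 61.1
60 276 348 [0.4202 0.2557] [0.4825 0.2558] 62.4
68 277 349 [0.4208 0.2492] [0.4836 0.2493] 62.8
76 278 350 [0.4215 0.2426] [0.4847 0.2427] 63.1
84 279 351 [0.4222 0.236 ] [0.4858 0.2361] 63.5
92 280 352 [0.4229 0.2292] [0.4869 0.2293] 63.9
100 281 352 [0.4236 0.2224] [0.4871 0.2225] 63.5
108 282 353 [0.4244 0.2154] [0.4882 0.2155] 63.9
116 283 354 [0.4251 0.2084] [0.4893 0.2085] 64.3
124 284 354 [0.4258 0.2013] [0.4896 0.2014] 63.8
midline slope dx/dy [-0.1126248   0.48050706] yaw of ix -83.57415206503977
[0.45741447 0.20904907 0.026     ] [0.4571419  0.21184059 0.026     ]
top end row [0.45795543 0.17923067 0.013     ] conn tip [0.46240682 0.15933494 0.013     ]
```

```bash
cat > ind.py <<'E'
from h import *
PH=np.deg2rad(40)
# tool in indicator frame: x=iy, z=-iz cos - ix sin
tz=np.array([-np.sin(PH),0,-np.cos(PH)]);tx=np.array([0,1,0]);ty=np.cross(tz,tx)
Rti=R.from_matrix(np.c_[tx,ty,tz])   # tool axes in indicator frame
Ri=R.from_euler("z",-83.6,degrees=True); Oi=np.array([.4536,.2405,0])
pick_rot=Ri*Rti; pick=Oi+Ri.apply([0,0,.026])
# cradle
yaw=np.deg2rad(4.6);Oc=np.array([.606,-.2168,.024])
Rc=R.from_euler("z",yaw)*R.from_euler("y",np.deg2rad(10))
# seated: ix=zc, iz=-xc, iy=yc
Ris=Rc*R.from_matrix(np.array([[0,0,-1],[0,1,0],[1,0,0.]]))
place_rot=Ris*Rti
def place(off=(0,0,0),tcp_i=(0,0,.026)):  # off in cradle frame from seated
    return Oc+Rc.apply(np.array([0,0,.082])+off)+Ris.apply(tcp_i)
E
python3 - <<'E'
from ind import *
print(Rc.as_matrix().round(3),Ris.as_matrix().round(3),pick_rot.as_matrix().round(3),place_rot.as_matrix().round(3))
pre=pick-pick_rot.apply([0,0,.09]);print(pick,pre,place())
print(delta(pre,pick_rot))
E
```

```text
[[ 0.982 -0.08   0.173]
 [ 0.079  0.997  0.014]
 [-0.174  0.     0.985]] [[ 0.173 -0.08  -0.982]
 [ 0.014  0.997 -0.079]
 [ 0.985  0.     0.174]] [[ 0.994  0.085 -0.072]
 [ 0.111 -0.761  0.639]
 [-0.    -0.643 -0.766]] [[-0.08   0.764  0.641]
 [ 0.997  0.061  0.052]
 [ 0.     0.643 -0.766]]
[0.4536 0.2405 0.026 ] [0.46004858 0.18300965 0.094944  ] [ 0.59467076 -0.21771153  0.10926909]
(array([ 0.3332, -0.0184, -0.0508]), array([ 0.0649, -0.2817,  1.4228]))
```

Emit:
move_arm(series="0.05 -0.003 -0.008 0.01 -0.05 0.1 1;0.1 -0.006 -0.015 0.02 -0.1 0.2 1;0.16 -0.009 -0.023 0.03 -0.15 0.3 1;0.22 -0.012 -0.033 0.04 -0.2 0.4 1;0.28 -0.015 -0.042 0.05 -0.25 0.5 1;0.333 -0.018 -0.051 0.06 -0.28 0.6 1;0.333 -0.018 -0.051 0.065 -0.28 0.7 1;0.333 -0.018 -0.051 0.065 -0.28 0.8 1")

```text
time: 23.1
tool_pos: [0.4601, 0.1828, 0.1562]
tcp_rot: [-2.443, -0.135, 0.049]
wrist_force: [0.9, -0.2, 0.2]
width: 1.0
```

Run:
```python
from ind import *
px,K,M=cam("wrist");save("w18",px)
px2,_,_=cam("side");save("s18",px2,(280,150,480,390),2.4)
print(pose()[0],bot.read_state()["q"].round(3))
pre=pick-pick_rot.apply([0,0,.09]);print(delta(pre,pick_rot))
print(delta(pick,pick_rot))
```

```text
[0.45911659 0.18385687 0.15620073] [-0.101  0.083  2.165  0.742  1.187 -0.606]
(array([0.0008, 0.0008, 0.0003]), array([0.0089, 0.4002, 0.4639]))
(array([0.0008, 0.0008, 0.0003]), array([0.0105, 0.3986, 1.3639]))
```

View pics/w18.png

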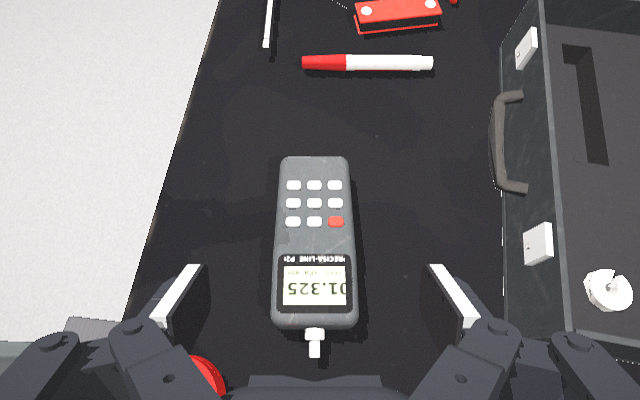

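View pics/s18.png

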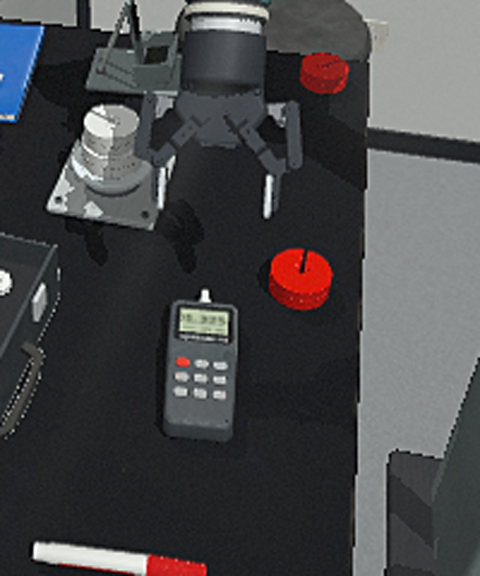

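Emit:
move_arm(series="0 0 0 0 0.08 0.08 1;0 0 0 0.005 0.16 0.16 1;0 0 0 0.01 0.25 0.25 1;0 0 0 0.01 0.33 0.35 1;0 0 0 0.01 0.4 0.42 1;0 0 0 0.01 0.4 0.5 1;0 0 0 0.01 0.4 0.56 1;0 0 0 0.01 0.4 0.6 1")

```text
time: 24.0
tool_pos: [0.4599, 0.1923, 0.0852]
tcp_rot: [-2.44, -0.139, 0.05]
wrist_force: [-0.0, 1.2, -0.0]
width: 0.998
```

Run:
```python
from ind import *
px,K,M=cam("wrist")
im=px.copy()
for q in [(-.082,.031,.026),(-.082,-.031,.026),(.062,.0335,.026),(.062,-.0335,.026),(0,0,.026),(.082,0,.013)]:
    u=proj(K,M,Oi+Ri.apply(q)); cv2.circle(im,tuple(int(round(t)) for t in u),2,(255,0,255),-1)
save("w19",im)
print(pose()[0],bot.read_state()["q"].round(3),delta(pick,pick_rot))
```

```text
[0.45957376 0.19252774 0.08498712] [-0.084  0.201  2.201  0.803  1.069 -0.717] (array([-0.0001,  0.0005,  0.0007]), array([-0.0052,  0.0091,  0.7626]))
```

View pics/w19.png

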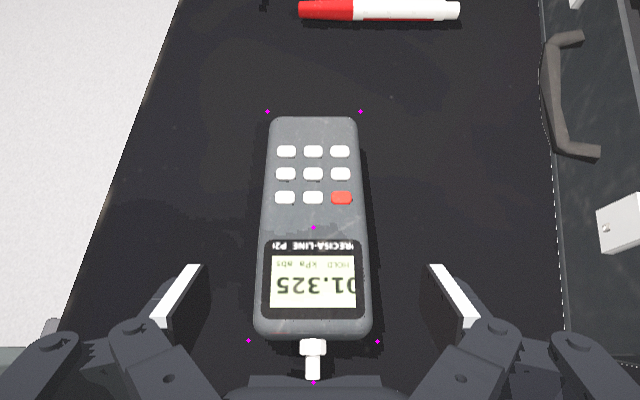

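Emit:
move_arm(series="0 0 0 -0.005 0.008 0.15 1;0 0 0 -0.005 0.008 0.3 1;0 0 0 -0.005 0.008 0.45 1;0 0 0 -0.005 0.008 0.58 1;0 0 0 -0.005 0.008 0.68 1;0 0 0 -0.005 0.008 0.74 1;0 0 0 -0.005 0.008 0.76 1;0 0 0 -0.005 0.008 0.76 1")

```text
time: 24.85
tool_pos: [0.4542, 0.24, 0.0267]
tcp_rot: [-2.44, -0.139, 0.049]
wrist_force: [-0.3, -0.3, 0.8]
width: 0.997
```

Run:
```python
from ind import *
px,K,M=cam("wrist");save("w20",px)
px2,_,_=cam("side");save("s20",px2,(300,200,450,350),3.5)
print(pose()[0],bot.read_state()["wrist_force"],delta(pick,pick_rot))
```

```text
[0.45462127 0.23967431 0.02718305] [ 0.36685877 -0.39291923  0.30655751] (array([ 0.    , -0.0003,  0.001 ]), array([-0.0092,  0.0004,  0.0151]))
```

View pics/w20.png

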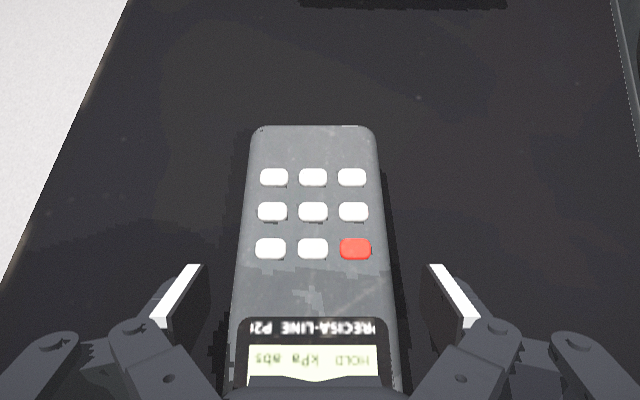

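View pics/s20.png

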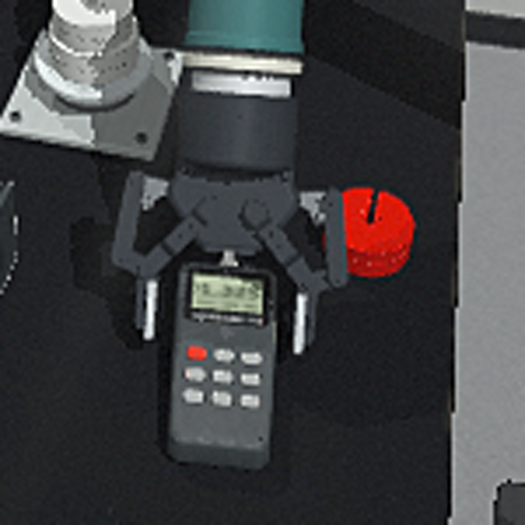

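Emit:
move_arm(series="0 0 0 -0.005 0 0.005 0.5;0 0 0 -0.005 0 0.005 0.2;0 0 0 -0.005 0 0.005 0;0 0 0 -0.005 0 0.005 0;0 0 0 -0.005 0 0.005 0;0 0 0 -0.005 0 -0.03 0;0 0 0 -0.005 -0.02 -0.1 0;0 0 0 -0.005 -0.05 -0.15 0", squeeze=40)

```text
time: 25.75
tool_pos: [0.4541, 0.2336, 0.0417]
tcp_rot: [-2.441, -0.138, 0.049]
wrist_force: [-0.2, -0.0, -2.2]
width: 0.741
```

Run:
```python
from ind import *
px,K,M=cam("wrist");save("w21",px)
px2,_,_=cam("side");save("s21",px2,(300,200,450,350),3.5)
s=bot.read_state();print(pose()[0],s["wrist_force"],s["width"],s["time"])
print(delta([.46,.18,.25],pick_rot))
```

```text
[0.45504221 0.23374305 0.04242868] [ 1.14440099  0.19228214 -1.59122536] 0.7453050484676165 25.85
(array([ 0.0001, -0.0008,  0.0012]), array([-0.0053, -0.9203, -1.9372]))
```

View pics/w21.png

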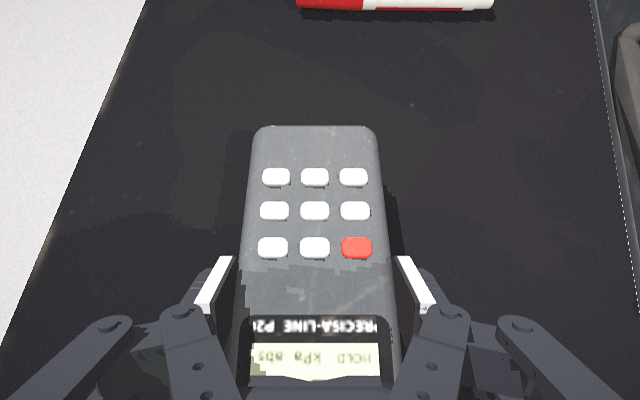

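View pics/s21.png

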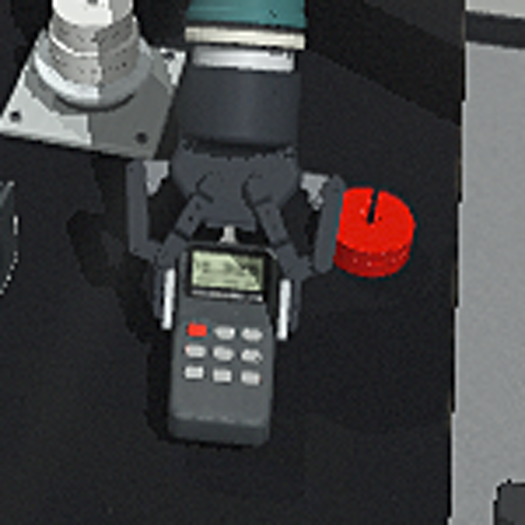

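Emit:
move_arm(series="0 0 0 0 -0.15 -0.15 0;0 0 0 0 -0.3 -0.3 0;0 0 0 0 -0.45 -0.45 0;0 0 0 0 -0.6 -0.6 0;0 0 0 0 -0.75 -0.75 0;0 0 0 0 -0.9 -0.9 0;0 0 0 0 -1 -1 0;0 0 0 0 -1 -1 0")

```text
time: 26.65
tool_pos: [0.454, 0.2464, 0.1846]
tcp_rot: [-2.44, -0.141, 0.044]
wrist_force: [-0.1, -0.1, -1.1]
width: 0.741
```

Run:
```python
from ind import *
s=bot.read_state();print(pose()[0],s["wrist_force"],s["width"],s["time"],s["q"].round(3))
print("to place rot",delta([.47,-.21,.24],place_rot))
```

```text
[0.4540227  0.24642968 0.18455831] [-0.14507383 -0.09575786 -1.06434344] 0.7411451525896781 26.65 [ 0.028  0.033  2.157  0.776  1.156 -0.487]
to place rot (array([-0.52  , -0.0022, -0.7853]), array([-0.3539,  3.1307, -3.3525]))
```

Emit:
move_arm(series="-0.03 0 -0.045 -0.01 0.1 -0.15 0;-0.06 0 -0.09 -0.03 0.25 -0.3 0;-0.095 0 -0.14 -0.05 0.4 -0.45 0;-0.13 -0.001 -0.195 -0.07 0.55 -0.6 0;-0.165 -0.001 -0.245 -0.09 0.7 -0.75 0;-0.2 -0.001 -0.3 -0.1 0.85 -0.9 0;-0.23 -0.001 -0.345 -0.11 1 -1 0;-0.26 -0.001 -0.39 -0.11 1 -1 0")

```text
time: 27.45
tool_pos: [0.457, 0.1033, 0.1932]
tcp_rot: [-2.708, -1.273, -0.392]
wrist_force: [0.0, 0.5, -2.3]
width: 0.741
```

Run:
```python
from ind import *
s=bot.read_state();print(pose()[0],s["wrist_force"],s["width"],s["time"],s["q"].round(3))
print("to place rot",delta([.47,-.21,.24],place_rot))
```

```text
[0.45702587 0.10334145 0.19315451] [ 0.01738937  0.5141782  -2.34585968] 0.7412284843330256 27.45 [ 0.017 -0.218  2.237  0.27   0.952 -1.   ]
to place rot (array([-0.2623,  0.0021, -0.3939]), array([-2.1004,  2.0973, -1.1156]))
```

Emit:
move_arm(series="-0.03 0 -0.045 -0.15 0.15 -0.1 0;-0.06 0 -0.09 -0.3 0.3 -0.2 0;-0.095 0.001 -0.14 -0.45 0.45 -0.3 0;-0.13 0.001 -0.195 -0.6 0.6 -0.4 0;-0.165 0.001 -0.245 -0.75 0.75 -0.5 0;-0.2 0.001 -0.3 -0.9 0.9 -0.55 0;-0.23 0.001 -0.345 -1 1 -0.55 0;-0.262 0.002 -0.394 -1 1 -0.55 0")

```text
time: 28.25
tool_pos: [0.4625, -0.0456, 0.2165]
tcp_rot: [1.757, 1.898, 0.691]
wrist_force: [1.2, -0.0, -3.2]
width: 0.741
```

Run:
```python
from ind import *
px2,_,_=cam("side");save("s22",px2)
s=bot.read_state();print(pose()[0],s["wrist_force"],s["width"],s["time"],s["q"].round(3))
print("to place rot",delta([.47,-.21,.24],place_rot), delta(place((-.03,0,.06)),place_rot))
```

```text
[ 0.46039683 -0.0447289   0.21382313] [-0.66860137  1.08625161 -5.83469379] 0.7443267581728884 28.3 [-0.337 -0.529  2.515  0.51   0.566 -2.344]
to place rot (array([-0.002 , -0.0012,  0.0016]), array([-1.655 ,  0.1334, -0.229 ])) (array([-0.002 , -0.0012,  0.0016]), array([-1.8362,  0.5114,  0.9497]))
```

View pics/s22.png

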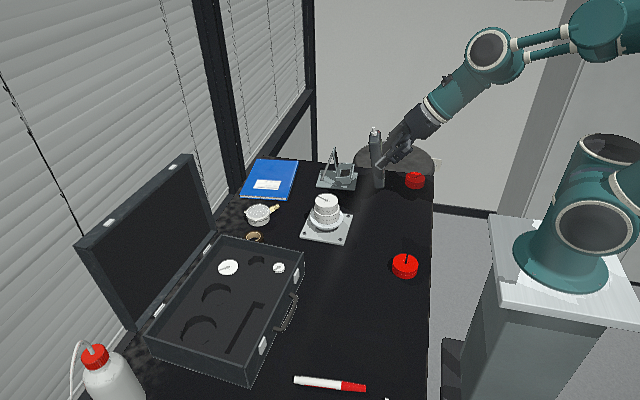

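Emit:
move_arm(series="0 0 0 -0.1 0 0 0;0 0 0 -0.25 0 0 0;0 0 0 -0.4 0 0 0;0 0 0 -0.55 0 0 0;-0.001 0 0.001 -0.7 0.1 0.1 0;-0.002 -0.001 0.001 -0.85 0.15 0.2 0;-0.002 -0.001 0.001 -0.95 0.2 0.3 0;-0.002 -0.001 0.001 -1 0.25 0.35 0")

```text
time: 29.1
tool_pos: [0.517, -0.1263, 0.2164]
tcp_rot: [1.789, 1.883, 0.656]
wrist_force: [-0.6, 0.4, -3.1]
width: 0.745
```

Run:
```python
from ind import *
px2,K,M=cam("side");save("s23",px2,(290,100,450,220),5);np.savez("s23.npz",px=px2,K=K,M=M)
px,K,M=cam("wrist");save("w23",px)
s=bot.read_state();print(pose()[0],s["wrist_force"],s["width"],s["time"],s["q"].round(3))
print(delta(place((-.03,0,.06)),place_rot),delta(place((-.006,0,.045)),place_rot))
```

```text
[ 0.51721373 -0.12625845  0.21701477] [ 0.6698763   0.7463291  -2.22445005] 0.7448602448722589 29.2 [-0.48  -0.314  2.374  0.625  0.566 -2.55 ]
(array([-0.0111,  0.0106, -0.0096]), array([-0.9563,  0.1443,  0.6775])) (array([-0.0111,  0.0106, -0.0096]), array([-0.9492,  0.1901,  0.9567]))
```

View pics/s23.png

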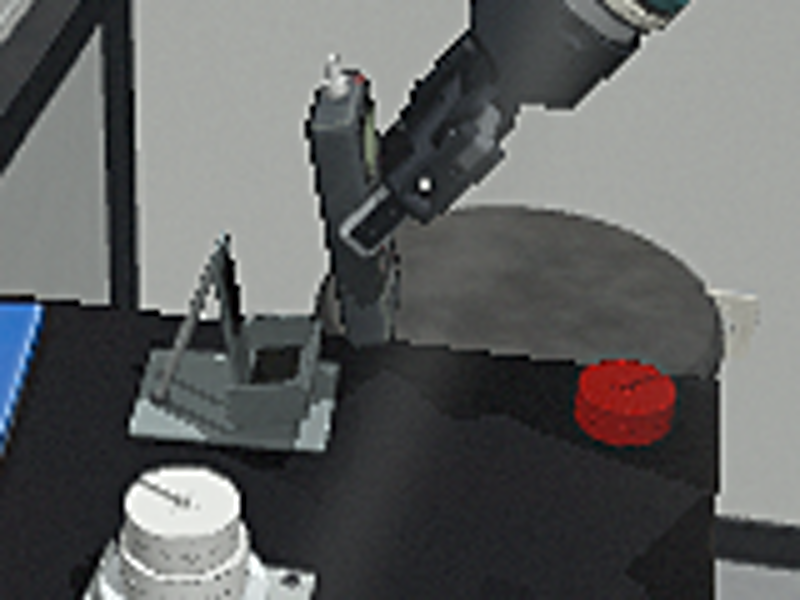

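View pics/w23.png

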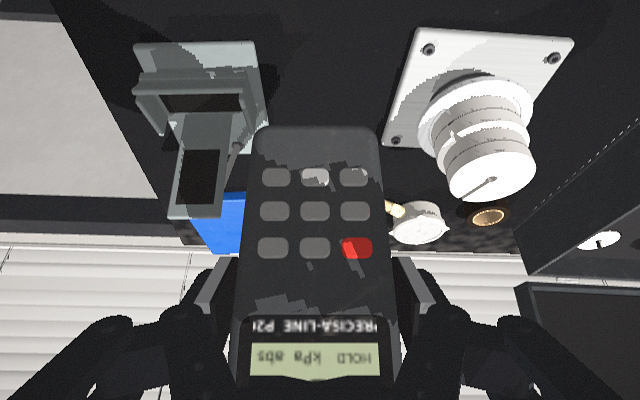

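```bash
cat > kin.py <<'E'
from h import *
from scipy.optimize import least_squares
D=[([-1.256,.2648,1.6054,0,1.2737,-.0369],[.2324,-.6330,.2519]),
([-1.089,.092,1.805,0,1.245,-1.049],[.2922,-.5049,.2533]),
([-.508,-.119,2.013,0,1.247,-.5],[.4277,-.2097,.2533]),
([-.291,-.139,2.031,0,1.25,-.291],[.4533,-.1098,.2533]),
([-.141,-.122,2.111,0,1.153,-.142],[.4535,-.0394,.2034]),
([.277,-.101,2.027,0,1.216,.277],[.4536,.1549,.2372]),
([-.101,.083,2.165,.742,1.187,-.606],[.4591,.1839,.1562]),
([-.084,.201,2.201,.803,1.069,-.717],[.4596,.1925,.0850]),
([.028,.033,2.157,.776,1.156,-.487],[.4540,.2464,.1846]),
([.017,-.218,2.237,.27,.952,-1.0],[.4570,.1033,.1932]),
([-.48,-.314,2.374,.625,.566,-2.55],[.5172,-.1263,.2170])]
def fk(q,P,s4=1):
    a0,h,l2,e2,l3,e3,L=P
    A=R.from_euler("z",q[0]);B=A*R.from_euler("y",q[1]);C=A*R.from_euler("y",q[1]+q[2])
    E=C*R.from_euler("z",s4*q[3])*R.from_euler("y",q[4])
    T=E*R.from_euler("z",np.pi+q[5])
    p=A.apply([a0,0,h])+B.apply([e2,0,l2])+C.apply([e3,0,l3])+E.apply([0,0,L])
    return p,T
def fit():
    best=None
    for s4 in(1,-1):
        f=least_squares(lambda P:np.r_[np.concatenate([fk(q,P,s4)[0]-x for q,x in D]),.001*(P-[0,.3,.45,0,.4,0,.22])],[0,.3,.45,0,.4,0,.22])
        if best is None or f.cost<best[1].cost: best=(s4,f)
    return best
E
python3 - <<'E'
from kin import *
s4,f=fit();print(s4,f.x.round(4),f.cost,f.fun[:33].reshape(-1,3).round(4))
print(pose()[1].as_matrix().round(3),fk(D[-1][0],f.x,s4)[1].as_matrix().round(3))
np.savez("kin.npz",P=f.x,s4=s4)
from ind import *
lo=[-2.63,-.94,.31,-1.31,0,-2.55];hi=[2.63,2.18,2.57,4.45,2.66,2.55]
def ik(pos,rot,q0):
    g=lambda q:np.r_[(fk(q,f.x,s4)[0]-pos)*10,(rot.inv()*fk(q,f.x,s4)[1]).as_rotvec()]
    return least_squares(g,np.clip(q0,np.array(lo)+.01,np.array(hi)-.01),bounds=(np.array(lo)-[0,0,0,0,0,1],hi))
for off in [(-.03,0,.06),(-.006,0,.045),(-.004,0,.02),(0,0,0)]:
    for q0 in [[-.48,-.3,2.37,.6,.56,-2.5],[-.48,-.1,2.2,.3,.5,-2.0]]:
        r=ik(place(off),place_rot,q0);print(off,r.x.round(3),r.cost)
E
```

```text
1 [-2.240e-02  2.563e-01  5.419e-01 -4.000e-04  5.856e-01 -1.030e-02
  3.647e-01] 0.0022234016277771465 [[-0.0216 -0.0143 -0.0001]
 [-0.0212 -0.0134  0.    ]
 [-0.0156 -0.0197  0.0001]
 [-0.0118 -0.0224 -0.0002]
 [-0.0075 -0.0239 -0.0024]
 [ 0.0034 -0.025  -0.0005]
 [-0.0031 -0.0004  0.0014]
 [ 0.     -0.0003 -0.0026]
 [-0.0013  0.0002  0.0025]
 [ 0.0004 -0.0163 -0.0021]
 [ 0.0047 -0.0164  0.0038]]
[[-0.051  0.78   0.624]
 [ 0.999  0.042  0.028]
 [-0.004  0.625 -0.781]] [[-0.051  0.779  0.624]
 [ 0.999  0.043  0.029]
 [-0.004  0.625 -0.781]]
(-0.03, 0, 0.06) [-0.608 -0.064  2.28   0.917  0.541 -2.974] 2.117998126198765e-21
(-0.03, 0, 0.06) [-0.608 -0.064  2.28   0.917  0.541 -2.974] 5.300826317409675e-22
(-0.006, 0, 0.045) [-0.577 -0.005  2.265  0.972  0.496 -3.016] 1.0547454607913055e-19
(-0.006, 0, 0.045) [-0.577 -0.005  2.265  0.972  0.496 -3.016] 1.5863358771893303e-20
(-0.004, 0, 0.02) [-0.581  0.03   2.285  1.062  0.469 -3.12 ] 1.23244109001228e-29
(-0.004, 0, 0.02) [-0.581  0.03   2.285  1.062  0.469 -3.12 ] 7.07051349339828e-28
(0, 0, 0) [-0.58   0.064  2.296  1.144  0.448 -3.211] 4.8537463644002e-27
(0, 0, 0) [-0.58   0.064  2.296  1.144  0.448 -3.211] 3.2891747599354726e-22
```

```bash
python3 - <<'E'
import re
s=open("kin.py").read()
s=s.replace("a0,h,l2,e2,l3,e3,L=P","a0,h,l2,e2,l3,e3,L,yo,tx,ty=P").replace("A.apply([a0,0,h])","A.apply([a0,yo,h])").replace("E.apply([0,0,L])","E.apply([0,0,L])+T.apply([tx,ty,0])")
s=s.replace(".22])",".22,0,0,0])").replace(".22])\n",".22,0,0,0])\n")
open("kin.py","w").write(s)
E
cat >> kin.py <<'E'
lo=np.array([-2.63,-.94,.31,-1.31,0,-2.55]);hi=np.array([2.63,2.18,2.57,4.45,2.66,2.55])
s4,f=fit()
def ik(pos,rot,q0,free6=False):
    g=lambda q:np.r_[(fk(q,f.x,s4)[0]-pos)*10,(rot.inv()*fk(q,f.x,s4)[1]).as_rotvec()]
    return least_squares(g,np.clip(q0,lo+.01,hi-.01),bounds=(lo,hi))
E
python3 - <<'E'
from kin import *
from ind import *
print(f.x.round(4),f.cost,np.abs(f.fun[:33]).max())
flip=R.from_euler("z",np.pi)
for x,y,yw in [(.45,-.12,0),(.45,-.12,-20),(.45,-.12,20),(.47,-.12,0)]:
    Rl=R.from_euler("z",yw,degrees=True)
    for nm,F,q6 in (("drop",R.identity(),-1.5),("flip",flip,1.5)):
        r=ik(np.array([x,y,.026]),Rl*Rti*F,[-.2,.5,1.7,0,1.6,q6]);print(x,y,yw,nm,r.x.round(3),r.cost)
for off in [(-.03,0,.06),(-.004,0,.02),(0,0,0)]:
    r=ik(place(off),place_rot*flip,[-.48,-.1,2.2,.6,.5,0]);print(off,r.x.round(3),r.cost)
print("lay delta",delta([.45,-.12,.03],Rti))
E
```

```text
[-4.000e-04  2.523e-01  5.117e-01  2.000e-04  5.665e-01  1.300e-03
  3.258e-01  2.470e-02  0.000e+00 -2.000e-04] 3.784133758513495e-07 0.0003217335976554714
0.45 -0.12 0 drop [-0.217  0.571  1.8   -0.14   1.458 -1.722] 5.65004020364858e-26
0.45 -0.12 0 flip [-0.217  0.57   1.801 -0.14   1.458  1.419] 6.433202060682206e-26
0.45 -0.12 -20 drop [-0.325  0.577  1.79   0.016  1.473 -1.554] 1.4424290837087086e-28
0.45 -0.12 -20 flip [-0.325  0.576  1.79   0.016  1.473  1.588] 3.308171069180169e-28
0.45 -0.12 20 drop [-0.113  0.541  1.851 -0.295  1.402 -1.884] 1.6228848676379043e-30
0.45 -0.12 20 flip [-0.113  0.54   1.852 -0.295  1.402  1.258] 3.1257842997404834e-31
0.47 -0.12 0 drop [-0.211  0.598  1.753 -0.135  1.478 -1.721] 4.908521352762529e-30
0.47 -0.12 0 flip [-0.211  0.598  1.753 -0.135  1.478  1.421] 3.346206981875603e-30
(-0.03, 0, 0.06) [-0.629 -0.033  2.247  0.917  0.555  0.152] 4.526705741287759e-30
(-0.004, 0, 0.02) [-0.602  0.066  2.246  1.059  0.483  0.009] 5.467230394066959e-25
(0, 0, 0) [-0.601  0.103  2.256  1.14   0.462 -0.081] 9.944731860837931e-30
lay delta (array([0.6555, 0.0026, 0.0262]), array([ 0.1048, -1.69  ,  1.0421]))
```

Run:
```python
from ind import *
print(delta([.45,-.12,.12],Rti))
```

```text
(array([0.6555, 0.0026, 0.0262]), array([ 0.1008, -1.1276,  0.3395]))
```

Emit:
move_arm(series="0.07 0 0.003 0.01 -0.1 0.03 0;0.14 0 0.006 0.02 -0.2 0.06 0;0.21 0.001 0.009 0.03 -0.35 0.1 0;0.28 0.001 0.012 0.05 -0.5 0.15 0;0.35 0.001 0.015 0.06 -0.65 0.2 0;0.42 0.002 0.018 0.08 -0.8 0.25 0;0.49 0.002 0.02 0.09 -0.95 0.3 0;0.56 0.002 0.023 0.1 -1 0.34 0")

```text
time: 30.0
tool_pos: [0.459, -0.1193, 0.1282]
tcp_rot: [-1.935, -1.946, 0.498]
wrist_force: [0.4, -0.3, -3.1]
width: 0.741
```

Run:
```python
from ind import *
s=bot.read_state();print(pose()[0],s["width"],s["time"],s["q"].round(3),delta([.45,-.12,.035],Rti))
```

```text
[ 0.45903563 -0.1192946   0.12819003] 0.7410695762212244 30.0 [-0.23   0.322  1.855 -0.112  1.456 -1.766] (array([0.0936, 0.001 , 0.0023]), array([-0.0075,  0.3692,  0.8604]))
```

Emit:
move_arm(series="0.03 0 0 0 0.05 0.1 0;0.06 0 0.001 0 0.1 0.2 0;0.094 0.001 0.002 -0.005 0.15 0.32 0;0.094 0.001 0.002 -0.007 0.2 0.45 0;0.094 0.001 0.002 -0.007 0.27 0.6 0;0.094 0.001 0.002 -0.007 0.33 0.74 0;0.094 0.001 0.002 -0.007 0.37 0.86 0;0.094 0.001 0.002 -0.007 0.37 0.86 0")

```text
time: 30.8
tool_pos: [0.4492, -0.1198, 0.0337]
tcp_rot: [-1.816, -1.819, 0.658]
wrist_force: [-0.6, 0.2, -1.7]
width: 0.74
```

Run:
```python
from ind import *
px,_,_=cam("side");save("s24",px,(330,140,450,260),5)
s=bot.read_state();print(pose()[0],s["width"],s["time"],s["wrist_force"],delta([.45,-.12,.027],Rti))
```

```text
[ 0.45000381 -0.12003108  0.03461972] 0.7486389342166766 30.85 [ 0.60634257 -0.21691482 -2.72208682] (array([ 0.0015, -0.0004,  0.001 ]), array([0.0002, 0.0488, 0.0586]))
```

View pics/s24.png

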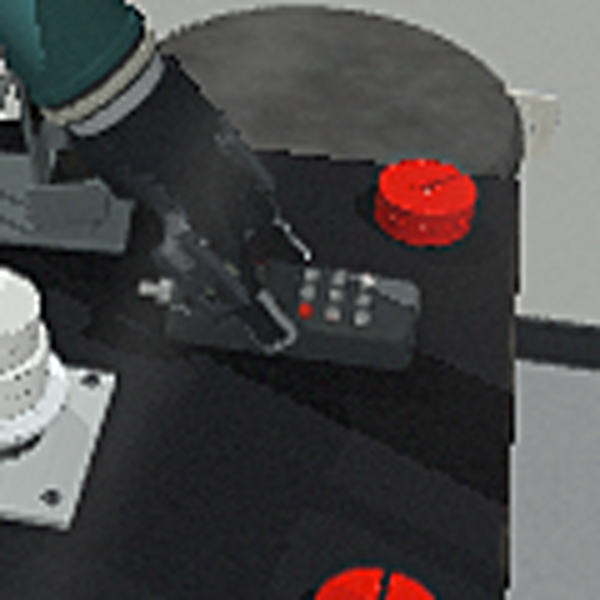

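Emit:
move_arm(series="0 0 0 0 0.015 0.02 0;0 0 0 0 0.03 0.035 0;0 0 0 0 0.04 0.05 0;0 0 0 0 0.049 0.06 0;0 0 0 0 0.049 0.06 1;0 0 0 0 0.049 0.06 1;0 0 0 0 0.049 0.06 1;0 0 0 0 0.049 -0.1 1")

```text
time: 31.65
tool_pos: [0.4592, -0.1197, 0.039]
tcp_rot: [-1.814, -1.818, 0.659]
wrist_force: [0.4, -0.1, -0.7]
width: 1.002
```

Emit:
move_arm(series="0 0 0 0 0 -0.2 1;0 0 0 0 0 -0.4 1;0 0 0.06 0 0 -0.6 1;0 0 0.13 0 0 -0.8 1;0 0 0.2 0 0 -0.8 1;0 0 0.27 0 0 -0.8 1;0 0 0.34 0 0 -0.8 1;0 0 0.41 0 0 -0.8 1")

```text
time: 32.45
tool_pos: [0.5134, -0.1202, 0.1023]
tcp_rot: [-2.582, -0.954, 0.931]
wrist_force: [0.9, 0.5, 0.4]
width: 1.001
```

Run:
```python
from ind import *
s=bot.read_state();print(pose()[0],s["width"],s["time"],s["q"].round(3))
flip=R.from_euler("z",np.pi)
print(delta([.54,-.12,.14],Rti*flip))
px,K,M=cam("top");save("t25",px,(320,190,480,310),4.5);np.savez("t25.npz",px=px,K=K,M=M)
px,K,M=cam("wrist");save("w25",px);np.savez("w25.npz",px=px,K=K,M=M)
```

```text
[ 0.513445   -0.12020296  0.10230883] 1.000616235398378 32.45 [-0.199  0.561  1.635 -0.127  1.628 -0.87 ]
(array([-0.0016, -0.0034,  1.0881]), array([-0.026 , -0.025 , -0.4597]))
```

View pics/w25.png

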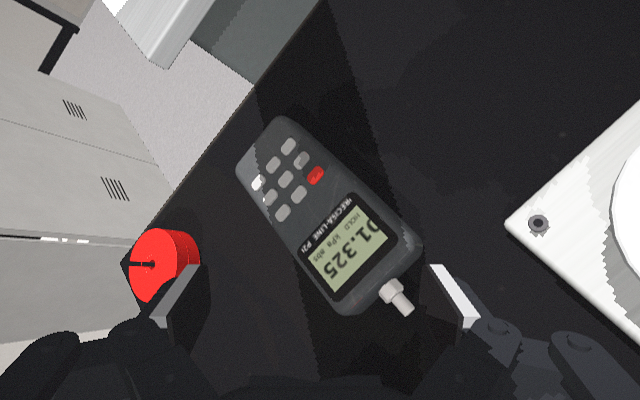

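View pics/t25.png

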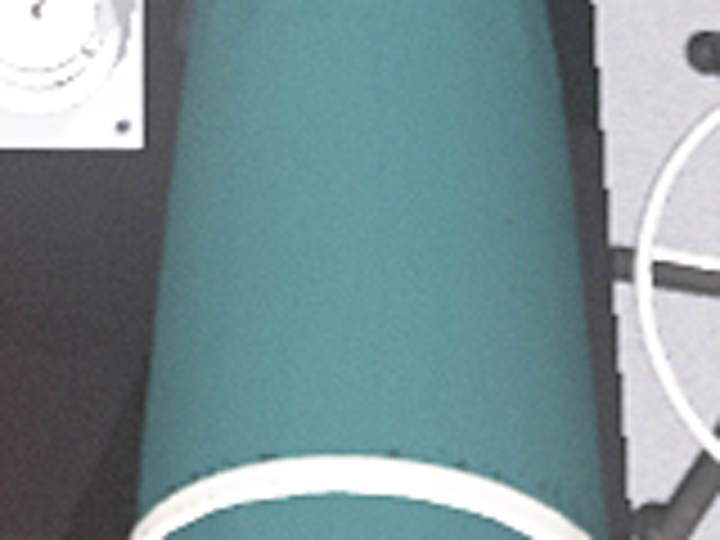

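Emit:
move_arm(series="0 0 0.07 0 0 0 1;0 0 0.14 0 0 0 1;0 0 0.21 0 0 0 1;0 0 0.28 0 0 0 1;0 0 0.35 0 0 0 1;0 0 0.42 0 0 0 1;0 0 0.49 0 0 0 1;0 0 0.55 0 0 0 1")

```text
time: 33.35
tool_pos: [0.513, -0.1202, 0.1018]
tcp_rot: [2.756, -0.615, -0.995]
wrist_force: [0.2, -0.6, 0.1]
width: 1.0
```

Emit:
move_arm(series="0 0 0.07 0 0 0 1;0 0 0.14 0 0 0 1;0 0 0.21 0 0 0 1;0 0 0.28 0 0 0 1;0 0 0.35 0 0 0 1;0 0 0.42 0 0 0 1;0 0 0.49 0 0 0 1;0 0 0.54 0 0 0 1")

```text
time: 34.15
tool_pos: [0.513, -0.1202, 0.1018]
tcp_rot: [1.821, -1.82, -0.657]
wrist_force: [-1.0, 0.8, -1.0]
width: 0.999
```

Run:
```python
from ind import *
px,K,M=cam("wrist");save("w26",px);np.savez("w26.npz",px=px,K=K,M=M)
flip=R.from_euler("z",np.pi)
s=bot.read_state();print(pose()[0],s["time"],s["q"].round(3),delta([.45,-.12,.0265],Rti*flip))
d=np.load("w25.npz");px,K,M=d["px"],d["K"],d["M"];save("w25c",px,(220,100,450,330),3)
```

```text
[ 0.51296267 -0.12020655  0.10176858] 34.2 [-0.199  0.561  1.636 -0.127  1.627  1.412] (array([-0.0026,  0.0001, -0.0011]), array([-0.0018,  0.0039,  0.9813]))
```

View pics/w26.png

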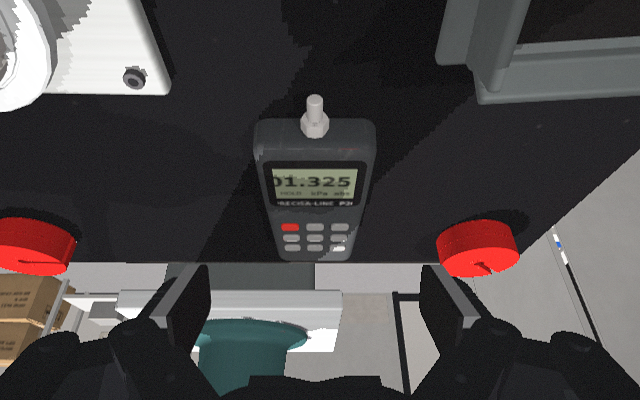

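View pics/w25c.png

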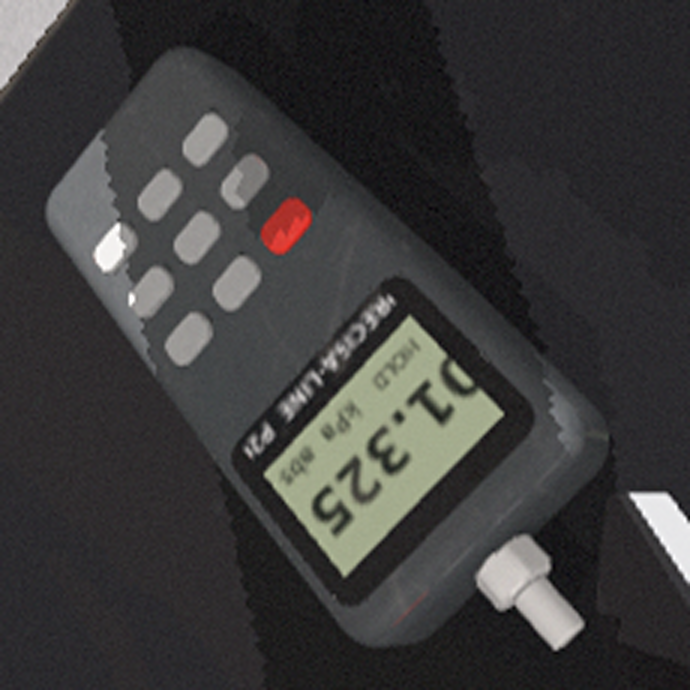

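Run:
```python
from ind import *
d=np.load("w25.npz");K,M=d["K"],d["M"]
C=lambda u,v:(220+u/3,100+v/3)
W=lambda u,v,z=.026:onz(K,M,C(u,v),z)[:2].round(4)
print("lcd",W(381.3,444.5),"btn tr/bl ends", W(205,138),W(113,247),"row3",W(287,225),W(188,338),"mid row1",(W(205,138)+W(113,247))/2,"row3",(W(287,225)+W(188,338))/2,"lcd corners",W(412,315),W(505,408),W(345,577),W(263,478))
d=np.load("w26.npz");K,M=d["K"],d["M"]
print("w26 lcd",onz(K,M,(314,184),.026),"conn",onz(K,M,(315,100),.013),[onz(K,M,q,.026)[:2].round(4) for q in [(290,227),(340,226),(292,248),(338,248)]])
# expected
print(Oi)
d=np.load("w17.npz");K,M=d["K"],d["M"]
def inI(p): return Ri.inv().apply(np.r_[p[:2],0]-Oi).round(4)
print("lcd in I",inI(onz(K,M,(318.75,115.5),.026)),[inI(onz(K,M,q,.026)) for q in [(287,16),(328,12),(292,58),(332,53)]])
```

```text
lcd [ 0.4831 -0.1188] btn tr/bl ends [ 0.4005 -0.1023] [ 0.4    -0.1369] row3 [ 0.4328 -0.1022] [ 0.4326 -0.1366] mid row1 [ 0.40025 -0.1196 ] row3 [ 0.4327 -0.1194] lcd corners [ 0.4689 -0.0961] [ 0.4959 -0.0956] [ 0.4967 -0.1425] [ 0.4692 -0.1432]
w26 lcd [ 0.4816702  -0.11921872  0.026     ] conn [ 0.53144189 -0.11968005  0.013     ] [array([ 0.4314, -0.1027]), array([ 0.4329, -0.137 ]), array([ 0.3986, -0.1024]), array([ 0.3986, -0.1375])]
[0.4536 0.2405 0.    ]
lcd in I [0.0317 0.0003 0.    ] [array([-0.0516, -0.0174,  0.    ]), array([-0.0508,  0.0169,  0.    ]), array([-0.0188, -0.0174,  0.    ]), array([-0.019 ,  0.0171,  0.    ])]
```

Run:
```python
from ind import *
flip=R.from_euler("z",np.pi)
print(delta([.4515,-.1194,.0265],R.from_euler("z",.3,degrees=True)*Rti*flip))
```

```text
(array([-0.0026,  0.0017, -0.003 ]), array([-0.0079, -0.0076,  0.9717]))
```

Emit:
move_arm(series="-0.002 0.002 -0.003 -0.008 -0.008 0.2 1;-0.002 0.002 -0.003 -0.008 -0.008 0.38 1;-0.002 0.002 -0.003 -0.008 -0.008 0.55 1;-0.002 0.002 -0.003 -0.008 -0.008 0.7 1;-0.002 0.002 -0.003 -0.008 -0.008 0.83 1;-0.002 0.002 -0.003 -0.008 -0.008 0.92 1;-0.002 0.002 -0.003 -0.008 -0.008 0.97 1;-0.002 0.002 -0.003 -0.008 -0.008 0.97 1")

```text
time: 35.0
tool_pos: [0.4505, -0.1193, 0.0257]
tcp_rot: [1.826, -1.807, -0.661]
wrist_force: [-0.0, -0.5, 0.8]
width: 0.997
```

Run:
```python
from ind import *
flip=R.from_euler("z",np.pi)
s=bot.read_state()
print(pose()[0],s["wrist_force"],delta([.4515,-.1194,.0265],R.from_euler("z",.3,degrees=True)*Rti*flip))
px,_,_=cam("side");save("s27",px,(330,140,450,260),5)
```

```text
[ 0.45049269 -0.11927542  0.02569498] [-0.02021526 -0.52333587  0.83508429] (array([ 0.0001, -0.0001,  0.0024]), array([ 0.0013, -0.0025, -0.0126]))
```

View pics/s27.png

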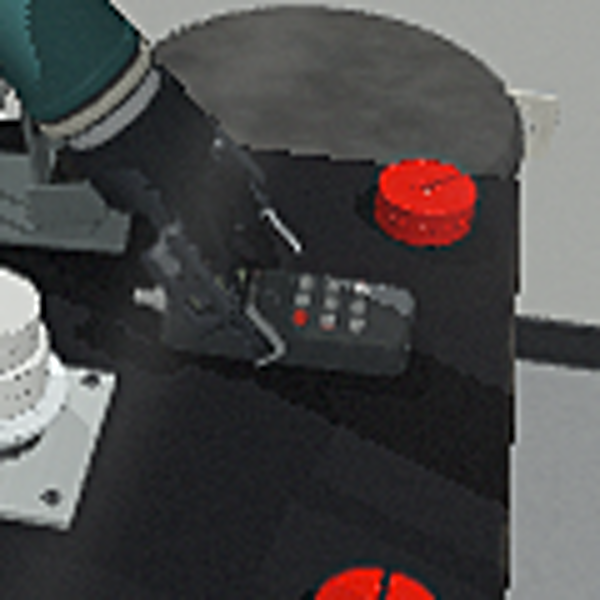

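Close and lift in one call.

Emit:
move_arm(series="0 0 0 0 0 -0.012 0.3;0 0 0 0 0 -0.012 0;0 0 0 0 0 -0.012 0;0 0 0 0 0 -0.012 0;0 0 0 0 0 -0.012 0;0 0 0 0 0.04 -0.05 0;0 0 0 0 0.15 -0.2 0;0 0 0 0 0.3 -0.4 0", squeeze=40)

```text
time: 35.85
tool_pos: [0.4522, -0.119, 0.0759]
tcp_rot: [1.824, -1.806, -0.664]
wrist_force: [0.2, -1.0, -3.4]
width: 0.746
```

Run:
```python
from ind import *
flip=R.from_euler("z",np.pi)
s=bot.read_state()
print(pose()[0],s["wrist_force"],s["width"],s["time"])
px,_,_=cam("wrist");save("w28",px)
print(delta(place((-.03,0,.07)),place_rot*flip), place((-.03,0,.07)))
```

```text
[ 0.45221921 -0.11904606  0.07593453] [ 0.23487918 -0.96706708 -3.40551916] 0.7464526710163971 35.85
(array([ 0.665 ,  0.0008, -0.037 ]), array([ 1.0027, -0.2723, -1.5685])) [ 0.57733791 -0.2191061   0.18341508]
```

View pics/w28.png

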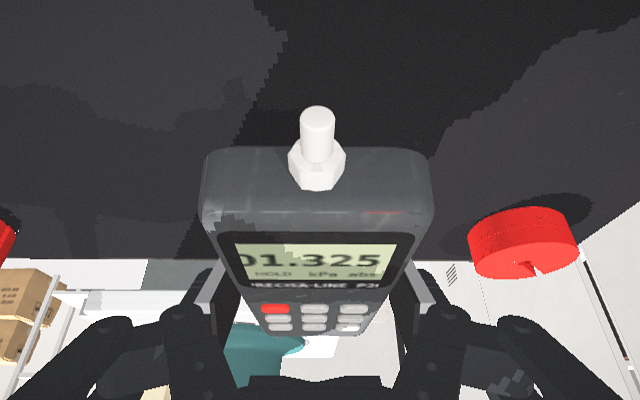

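Emit:
move_arm(series="0 0 0 0 0.15 -0.2 0;0 0 0 0.05 0.3 -0.4 0;0.05 0 -0.003 0.12 0.45 -0.6 0;0.12 0 -0.006 0.2 0.6 -0.75 0;0.19 0 -0.01 0.28 0.7 -0.88 0;0.26 0 -0.014 0.36 0.78 -1 0;0.33 0 -0.018 0.44 0.84 -1 0;0.4 0 -0.022 0.5 0.84 -1 0")

```text
time: 36.7
tool_pos: [0.4542, -0.1702, 0.2089]
tcp_rot: [-2.192, 2.081, -0.142]
wrist_force: [0.1, 0.7, -3.3]
width: 0.744
```

Run:
```python
from ind import *
flip=R.from_euler("z",np.pi)
s=bot.read_state()
print(pose()[0],s["wrist_force"],s["width"],s["time"],s["q"].round(3))
print(delta(place((-.03,0,.07)),place_rot*flip))
```

```text
[ 0.45418609 -0.17022765  0.20887216] [ 0.10182884  0.70617306 -3.29368903] 0.7441049415854348 36.7 [-0.466 -0.15   2.131  0.097  1.039  1.008]
(array([ 2.622e-01, -2.000e-04, -1.450e-02]), array([ 0.5561, -1.1539,  0.4237]))
```

Emit:
move_arm(series="0.05 0 -0.003 0.08 -0.1 0 0;0.1 0 -0.006 0.16 -0.25 0.05 0;0.15 0 -0.009 0.25 -0.4 0.1 0;0.2 0 -0.012 0.34 -0.55 0.15 0;0.25 0 -0.014 0.43 -0.7 0.2 0;0.262 0 -0.014 0.5 -0.85 0.25 0;0.262 0 -0.014 0.556 -0.95 0.3 0;0.262 0 -0.014 0.556 -1 0.32 0")

```text
time: 37.5
tool_pos: [0.5598, -0.2195, 0.1871]
tcp_rot: [-1.882, 1.742, -0.62]
wrist_force: [-0.3, -0.1, -2.3]
width: 0.744
```

Run:
```python
from ind import *
flip=R.from_euler("z",np.pi)
px,K,M=cam("wrist");save("w29",px);np.savez("w29.npz",px=px,K=K,M=M)
px,K,M=cam("side");save("s29",px,(290,100,410,210),6)
s=bot.read_state()
print(pose()[0],s["wrist_force"],s["width"],s["time"],s["q"].round(3))
for o in [(-.03,0,.07),(-.006,0,.05)]:print(delta(place(o),place_rot*flip))
```

```text
[ 0.56009995 -0.21897857  0.18757835] [-0.12697116 -0.36316311 -3.32437656] 0.7444158288305086 37.6 [-0.648 -0.078  2.254  0.86   0.595  0.205]
(array([ 0.0044,  0.0013, -0.0014]), array([ 0.0152, -0.1061,  0.1413]))
(array([ 0.0044,  0.0013, -0.0014]), array([ 0.016 , -0.1101,  0.4536]))
```

View pics/w29.png

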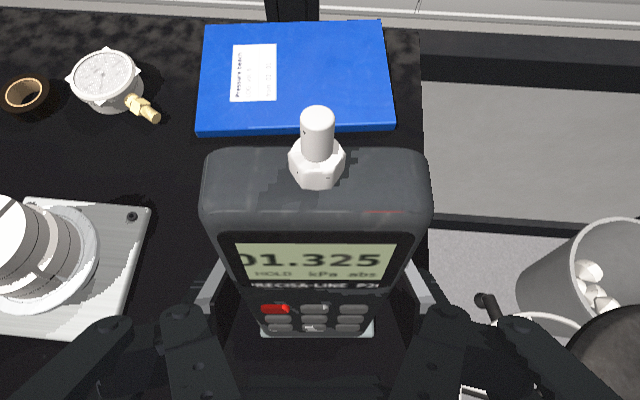

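View pics/s29.png

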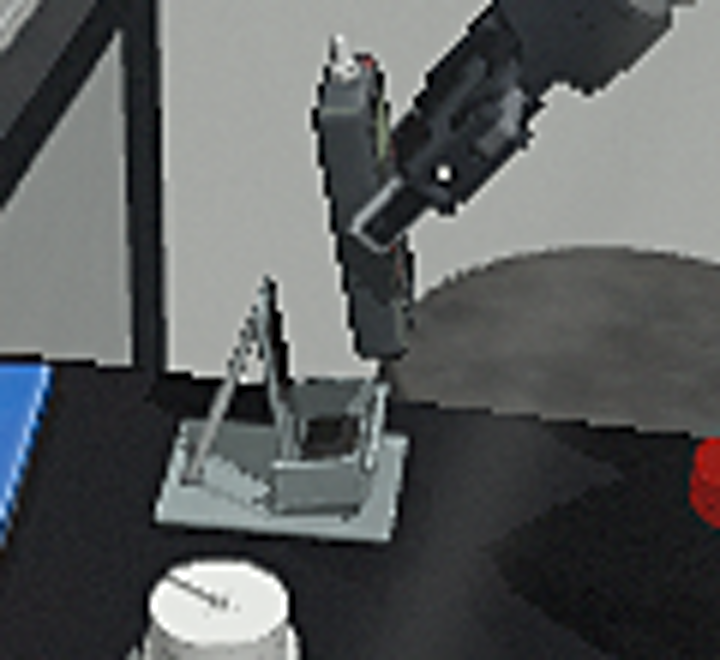

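Emit:
move_arm(series="0.002 0.001 -0.001 0.008 -0.05 0.08 0;0.004 0.001 -0.001 0.016 -0.11 0.16 0;0.004 0.001 -0.001 0.016 -0.11 0.24 0;0.004 0.001 -0.001 0.016 -0.11 0.32 0;0.004 0.001 -0.001 0.016 -0.11 0.39 0;0.004 0.001 -0.001 0.016 -0.11 0.44 0;0.004 0.001 -0.001 0.016 -0.11 0.46 0;0.004 0.001 -0.001 0.016 -0.11 0.46 0")

```text
time: 38.4
tool_pos: [0.5979, -0.218, 0.1589]
tcp_rot: [-1.878, 1.736, -0.63]
wrist_force: [-0.5, -0.9, -2.1]
width: 0.745
```

Run:
```python
from ind import *
flip=R.from_euler("z",np.pi)
px,K,M=cam("side");save("s30",px,(290,110,390,200),7);np.savez("s30.npz",px=px,K=K,M=M)
s=bot.read_state()
p,r=pose();print(p,s["wrist_force"],s["width"],s["time"],s["q"].round(3))
o=(Rc.inv().apply(p-place()));print("offset from seated in cradle frame",o.round(4))
for o in [(-.005,0,.02),(-.005,0,.003)]:print(delta(place(o),place_rot*flip))
```

```text
[ 0.59797209 -0.21818183  0.15923389] [-0.07477055 -0.39513341 -2.13608989] 0.7429974379749826 38.45 [-0.597  0.025  2.221  0.954  0.516  0.133]
offset from seated in cradle frame [-0.0055 -0.0007  0.0498]
(array([ 0.0001, -0.0004, -0.0007]), array([-0.0072,  0.225 ,  0.195 ]))
(array([ 0.0001, -0.0004, -0.0007]), array([-0.0071,  0.3552,  0.3043]))
```

View pics/s30.png

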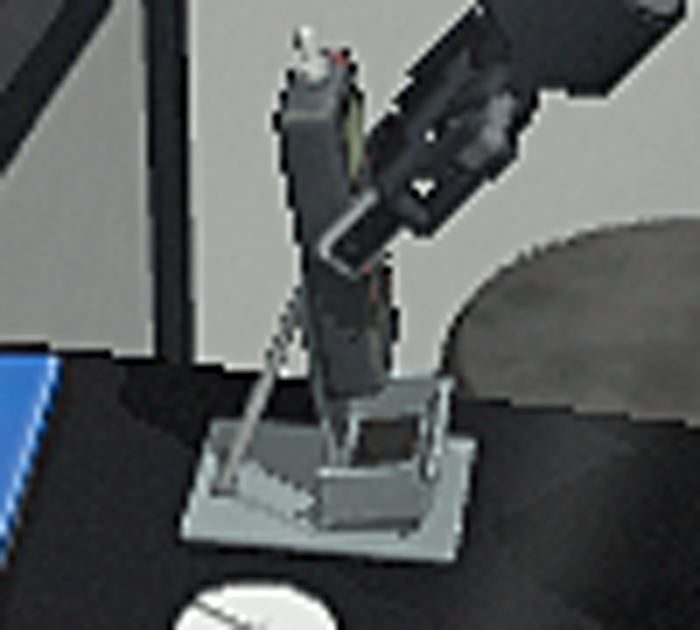

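Emit:
move_arm(series="0 0 -0.001 -0.007 0.03 0.026 0;0 0 -0.001 -0.007 0.07 0.06 0;0 0 -0.001 -0.007 0.11 0.095 0;0 0 -0.001 -0.007 0.14 0.12 0;0 0 -0.001 -0.007 0.17 0.147 0;0 0 -0.001 -0.007 0.2 0.173 0;0 0 -0.001 -0.007 0.23 0.2 0;0 0 -0.001 -0.007 0.26 0.224 0")

```text
time: 39.25
tool_pos: [0.5924, -0.2179, 0.1252]
tcp_rot: [-1.88, 1.734, -0.632]
wrist_force: [0.4, 1.5, -2.1]
width: 0.744
```

```bash
cat > chk.py <<'E'
from ind import *
import sys
n=sys.argv[1]
flip=R.from_euler("z",np.pi)
px,K,M=cam("side");save("s"+n,px,(290,110,390,200),7)
s=bot.read_state()
p,r=pose();print(p,s["wrist_force"].round(2),s["torque"].round(2),s["width"],s["time"],s["q"].round(3))
print("offset from seated in cradle frame",Rc.inv().apply(p-place()).round(4))
for o in [(-.004,0,.003),(-.004,0,0),(0,0,0)]:print(delta(place(o),place_rot*flip))
E
python3 chk.py 31
```

```text
[ 0.59192116 -0.21772204  0.12442956] [-0.81  0.64 -2.46] [-0.02  0.54  0.03] 0.7432624152598971 39.3 [-0.604  0.072  2.252  1.076  0.479 -0.013]
offset from seated in cradle frame [-0.0053  0.0002  0.0145]
(array([ 0.0005, -0.0002,  0.0002]), array([0.002 , 0.0791, 0.0839]))
(array([ 0.0005, -0.0002,  0.0002]), array([0.002 , 0.1021, 0.1032]))
(array([ 0.0005, -0.0002,  0.0002]), array([0.002 , 0.0763, 0.1338]))
```

View pics/s31.png

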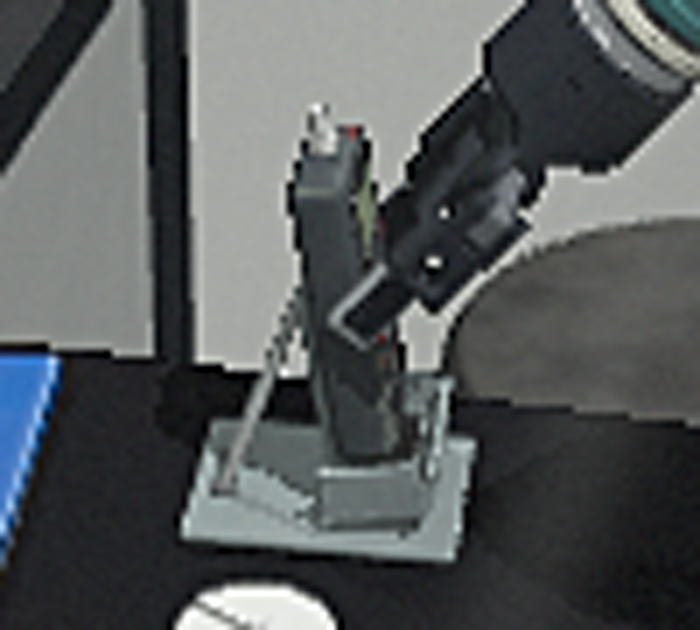

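Emit:
move_arm(series="0 0 0 0.002 0.02 0.02 0;0 0 0 0.002 0.04 0.04 0;0 0 0 0.002 0.055 0.055 0;0 0 0 0.002 0.067 0.07 0;0 0 0 0.002 0.078 0.08 0;0 0 0 0.002 0.086 0.087 0;0 0 0 0.002 0.09 0.092 0;0 0 0 0.002 0.09 0.092 0")

```text
time: 40.1
tool_pos: [0.5915, -0.2182, 0.1127]
tcp_rot: [-1.88, 1.734, -0.632]
wrist_force: [0.9, 0.3, -2.5]
width: 0.747
```

```bash
python3 chk.py 32
```

```text
[ 0.59150632 -0.21820563  0.11276316] [-0.22 -0.02 -2.44] [-0.01  0.54  0.  ] 0.7453521558143446 40.15 [-0.606  0.092  2.259  1.126  0.467 -0.07 ]
offset from seated in cradle frame [-0.0038 -0.0002  0.0029]
(array([-0.    , -0.0004,  0.0004]), array([-0.0024,  0.0007, -0.0026]))
(array([-0.    , -0.0004,  0.0004]), array([-0.0024,  0.0237,  0.0167]))
(array([-0.    , -0.0004,  0.0004]), array([-0.0024, -0.002 ,  0.0473]))
```

View pics/s32.png

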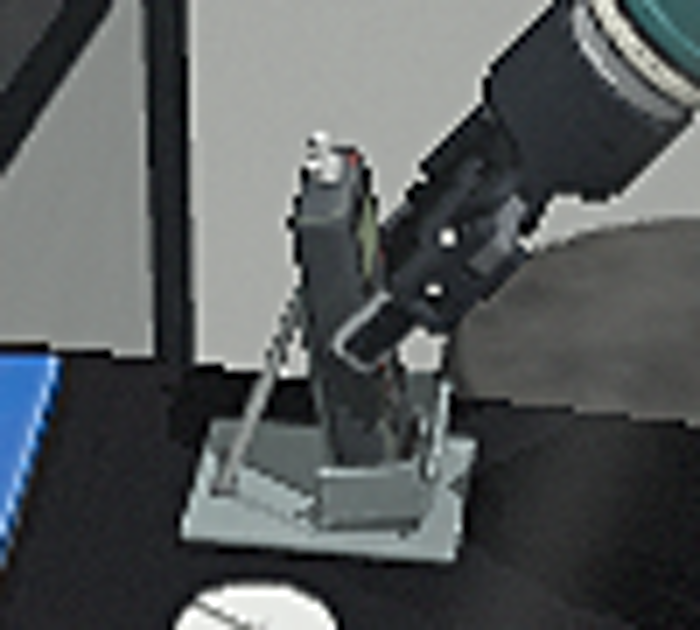

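Emit:
move_arm(series="0 0 0 -0.002 0.005 0.004 0;0 0 0 -0.002 0.01 0.008 0;0 0 0 -0.002 0.014 0.012 0;0 0 0 -0.002 0.018 0.015 0;0 0 0 -0.002 0.022 0.018 0;0 0 0 -0.002 0.026 0.022 0;0 0 0 -0.002 0.028 0.024 0;0 0 0 -0.002 0.028 0.024 0")

```text
time: 40.95
tool_pos: [0.5926, -0.2183, 0.1121]
tcp_rot: [-1.877, 1.73, -0.636]
wrist_force: [-4.3, 2.9, 11.5]
width: 0.745
```

```bash
python3 chk.py 33
```

```text
[ 0.59262739 -0.21824525  0.11209867] [-4.2   3.01 11.15] [ 0.58 -0.28  0.33] 0.7460425693999145 41.0 [-0.606  0.095  2.26   1.142  0.466 -0.087]
offset from seated in cradle frame [-0.0025 -0.0004  0.0024]
(array([-0.0022, -0.0004,  0.0007]), array([-0.0037,  0.0049, -0.0149]))
(array([-0.0022, -0.0004,  0.0007]), array([-0.0037,  0.028 ,  0.0043]))
(array([-0.0022, -0.0004,  0.0007]), array([-0.0037,  0.0024,  0.035 ]))
```

Emit:
move_arm(series="0 0 0 -0.002 -0.006 0.003 0;0 0 0 -0.002 -0.01 0.008 0;0 0 0 -0.002 -0.014 0.013 0;0 0 0 -0.002 -0.018 0.018 0;0 0 0 -0.002 -0.022 0.022 0;0 0 0 -0.002 -0.026 0.027 0;0 0 0 -0.002 -0.026 0.027 0;0 0 0 -0.002 -0.026 0.027 0", squeeze=30)

```text
time: 41.8
tool_pos: [0.593, -0.2182, 0.1118]
tcp_rot: [-1.879, 1.731, -0.636]
wrist_force: [-45.3, 3.0, 39.7]
width: 0.747
```

```bash
python3 chk.py 34
```

```text
[ 0.5930566  -0.21819938  0.11182174] [-45.53   1.95  40.12] [0.76 1.56 0.68] 0.7448114430955578 41.85 [-0.604  0.096  2.259  1.139  0.464 -0.084]
offset from seated in cradle frame [-0.0021 -0.0004  0.0022]
(array([-0.0015, -0.001 ,  0.0013]), array([-0.0035,  0.0064, -0.0198]))
(array([-0.0015, -0.001 ,  0.0013]), array([-0.0036,  0.0295, -0.0006]))
(array([-0.0015, -0.001 ,  0.0013]), array([-0.0036,  0.0039,  0.0301]))
```

View pics/s34.png

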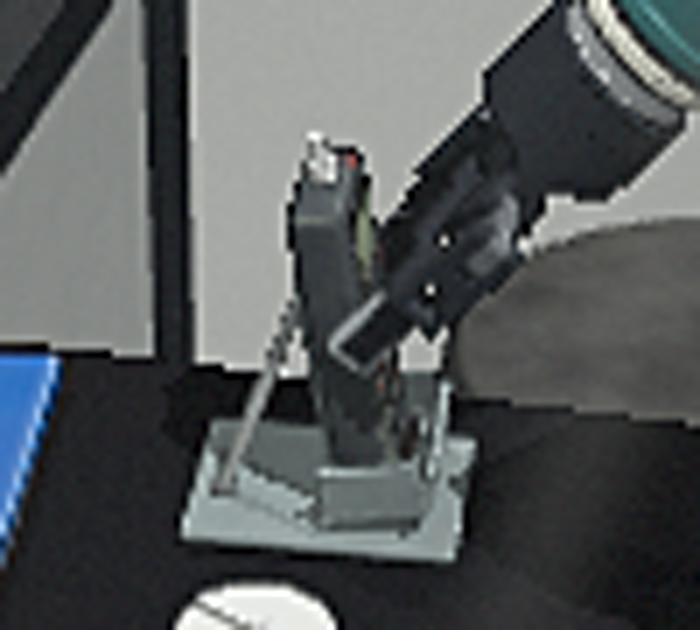

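Emit:
move_arm(series="0 0 0 0 0.012 -0.012 0;0 0 0 0 0.02 -0.022 0;0 0 0 0 0.02 -0.022 0;0 0 0 0 0.02 -0.022 0;0 0 0 0 0.02 -0.022 0;0 0 0 0 0.02 -0.022 0;0 0 0 0 0.02 -0.022 0;0 0 0 0 0.02 -0.022 0")

```text
time: 42.65
tool_pos: [0.5928, -0.2184, 0.112]
tcp_rot: [-1.878, 1.731, -0.637]
wrist_force: [-10.8, 2.9, 15.4]
width: 0.746
```

```bash
python3 chk.py 35
```

```text
[ 0.59278024 -0.21832429  0.11198717] [-11.5    2.33  14.85] [0.51 0.02 0.28] 0.7422538077726321 42.7 [-0.605  0.095  2.26   1.142  0.465 -0.086]
offset from seated in cradle frame [-0.0024 -0.0005  0.0023]
(array([-0.002 , -0.0008,  0.0007]), array([-0.0046,  0.0053, -0.0167]))
(array([-0.002 , -0.0008,  0.0007]), array([-0.0046,  0.0284,  0.0025]))
(array([-0.002 , -0.0008,  0.0007]), array([-0.0047,  0.0028,  0.0332]))
```

Emit:
move_arm(series="0 0 0 0 0 -0.004 0.55;0 0 0 0 0 -0.004 0.65;0 0 0 0 0 -0.004 0.8;0 0 0 0 0 -0.004 1;0 0 0 0 0 -0.004 1;0 0 0 0 0 -0.004 1;0 0 0 0 0 -0.02 1;0 0 0 0 0 -0.06 1")

```text
time: 43.5
tool_pos: [0.5876, -0.2179, 0.1134]
tcp_rot: [-1.88, 1.734, -0.631]
wrist_force: [-0.4, 0.2, -0.3]
width: 1.006
```

```bash
python3 chk.py 36
python3 - <<'E'
from h import *
px,K,M=cam("wrist");save("w36",px)
E
```

```text
[ 0.587562   -0.21816639  0.11414035] [0.1  0.92 0.57] [-0.03  0.33 -0.05] 1.0008403598208562 43.55 [-0.61   0.083  2.266  1.121  0.471 -0.069]
offset from seated in cradle frame [-0.0079  0.0001  0.0036]
(array([-0.0001, -0.0005,  0.0004]), array([ 0.0012, -0.0205,  0.0332]))
(array([-0.0001, -0.0005,  0.0004]), array([0.0011, 0.0025, 0.0525]))
(array([-0.0001, -0.0005,  0.0004]), array([ 0.0011, -0.0232,  0.0831]))
```

View pics/s36.png

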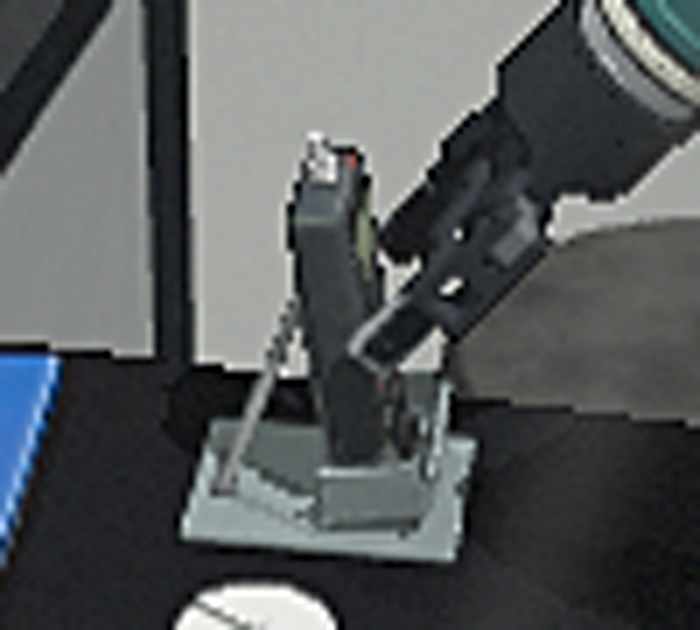

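View pics/w36.png

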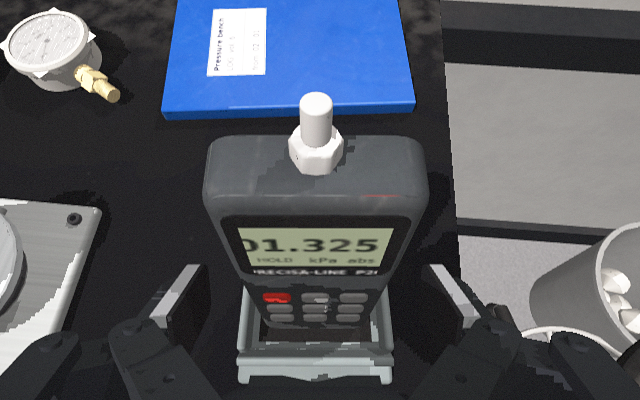

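Emit:
move_arm(series="0 0 0 0 0 -0.12 1;0 0 0 0 0 -0.25 1;0 0 0 0 0 -0.4 1;0 0 0 0 0 -0.55 1;0 0 0 0 0 -0.7 1;0 0 0 0 0 -0.85 1;0 0 0 0 0 -1 1;0 0 0 0 0 -1 1")

```text
time: 44.4
tool_pos: [0.5238, -0.224, 0.1924]
tcp_rot: [-1.879, 1.733, -0.637]
wrist_force: [-0.0, -0.8, 0.2]
width: 1.0
```

```bash
python3 chk.py 37
python3 - <<'E'
from h import *
px,K,M=cam("wrist");save("w37",px);np.savez("w37.npz",px=px,K=K,M=M)
px,K,M=cam("top");save("t37",px,(290,100,460,300),3);np.savez("t37.npz",px=px,K=K,M=M)
px,K,M=cam("side");np.savez("s37.npz",px=px,K=K,M=M)
E
```

```text
[ 0.52390223 -0.22377212  0.19149558] [-0.01 -0.22 -0.92] [-0.    0.28  0.03] 1.00526463823825 44.45 [-0.714 -0.145  2.309  0.877  0.637  0.14 ]
offset from seated in cradle frame [-0.0842 -0.0004  0.0686]
(array([-0.0008, -0.0013,  0.0007]), array([-0.0065, -0.011 ,  1.0365]))
(array([-0.0008, -0.0013,  0.0007]), array([-0.0066,  0.012 ,  1.0558]))
(array([-0.0008, -0.0013,  0.0007]), array([-0.0067, -0.0136,  1.0865]))
```

View pics/s37.png

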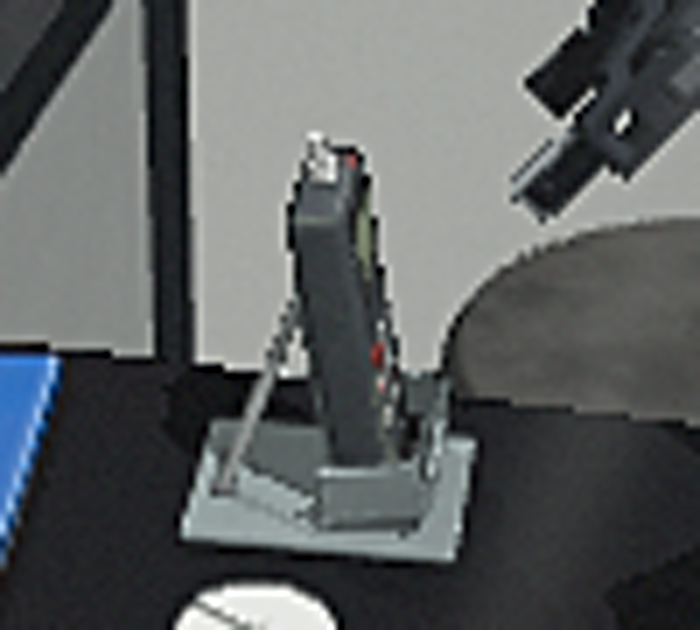

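View pics/w37.png

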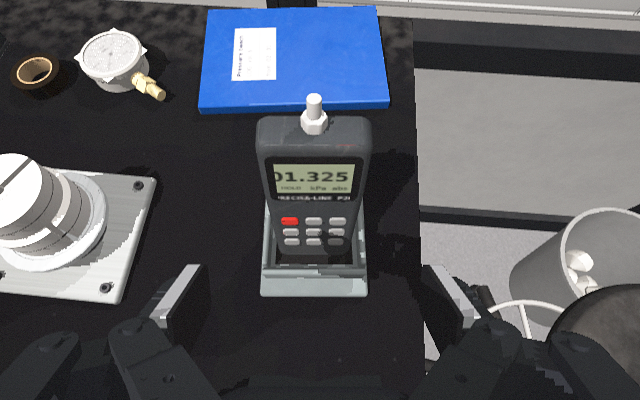

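View pics/t37.png

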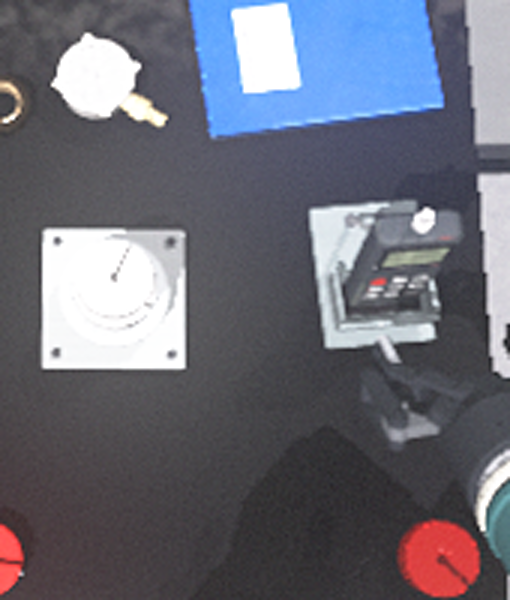

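Run:
```python
from ind import *
w=np.load("w37.npz");t=np.load("t37.npz");s=np.load("s37.npz")
def tri(*obs):
    A=np.zeros((3,3));b=np.zeros(3)
    for d,uv in obs:
        o,v=ray(d["K"],d["M"],uv);v/=np.linalg.norm(v);P=np.eye(3)-np.outer(v,v);A+=P;b+=P@o
    return np.linalg.solve(A,b)
save("w37c",w["px"],(230,80,400,310),3.4);save("t37c",t["px"],(395,155,450,225),11)
p=tri((w,(312.5,180)),(t,(428.7,185.7)));print("lcd",p,"cradle",Rc.inv().apply(p-Oc).round(4),"expect (-.026,0,.1137)")
p2=tri((w,(314,98)),(s,(290+316/7,110+133/7)));print("conn tip",p2,Rc.inv().apply(p2-Oc).round(4),"expect z .164, x~-.013")
st=np.load("w15.npz");
print("W2 top", onz(w["K"],w["M"],(12,195),.096))
```

```text
lcd [ 0.59599202 -0.21723241  0.14703439] cradle [-0.0312  0.0004  0.1194] expect (-.026,0,.1137)
conn tip [ 0.62029906 -0.2149295   0.18620384] [-0.014   0.0007  0.1622] expect z .164, x~-.013
W2 top [ 0.59046792 -0.00081     0.096     ]
```

View pics/w37c.png

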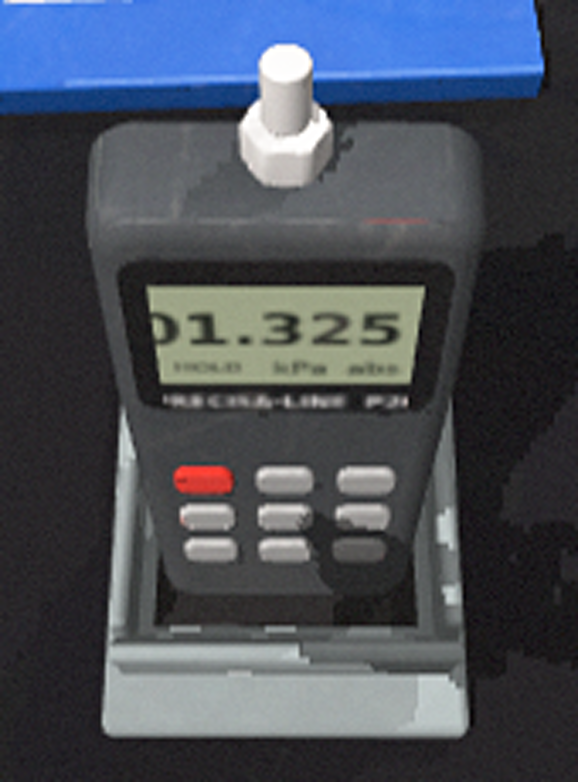

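View pics/t37c.png

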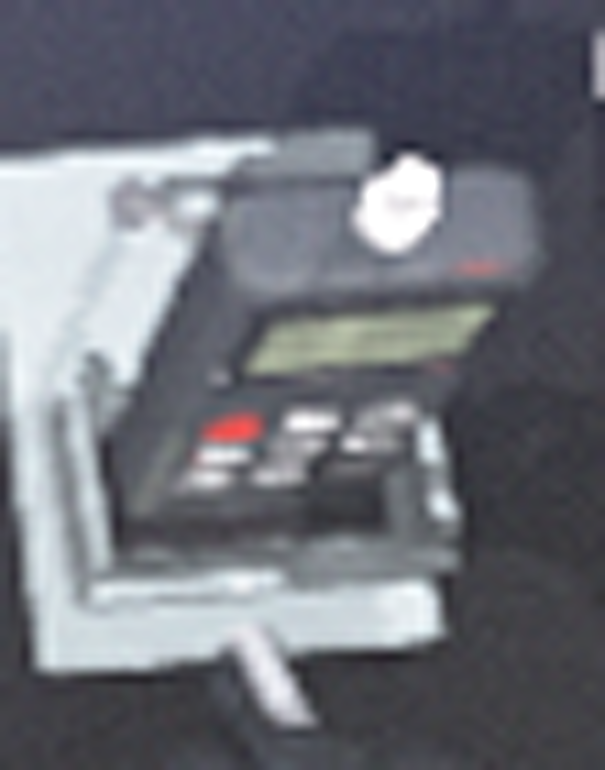

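Run:
```python
from ind import *
w=np.load("w37.npz");t=np.load("t37.npz")
for d,uv in ((w,(312.5,180)),(t,(395+371/11,155+340/11))):
    o,v=ray(d["K"],d["M"],uv);oc=Rc.inv().apply(o-Oc);vc=Rc.inv().apply(v)
    for X in(-.026,-.028): print((oc+vc*(X-oc[0])/vc[0]).round(4),end=" ")
print("\nW2 by top cam",onz(t["K"],t["M"],(290+113/3,100+277/3),.096))
print(bot.read_state()["time"],bot.finish_job())
```

```text
[-0.026   0.0014  0.1105] [-0.028   0.0014  0.1133] [-0.026  -0.0047  0.107 ] [-0.028  -0.003   0.1123] 
W2 by top cam [0.59424353 0.01053428 0.096     ]
the job is handed in; nothing more can be done
44.6 None
```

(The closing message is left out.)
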